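# Latch the specimen carrier shut

### The arm

A 7-joint arm with a two-finger parallel gripper is mounted at the origin on a cart in front of the work surface, level with it; the furniture and walls round the work are solid. World frame = base frame: x ahead of the robot, y to its left, z up, the work surface at z = 0. Lengths are in m, angles in rad, forces in N, time in s.
With the tool pointing down it reaches from about 0.35 to 0.9 m from the base axis. Payload 7.2 kg.
Tool frame: the origin (TCP) lies between the finger pads; the fingertips stand 17 mm ahead of it and the grasp point (between the pads) lies 2 mm behind it; z points along the fingers, y is the direction in which the jaws open and shut (so a half turn about z gives the same grasp; the last joint's range is limited). The gripper opens to 85 mm and grips with 20 to 120 N. Pads are 22 mm wide; open, the fingers measure 114 mm over their backs; the gripper's body (76 mm by 85 mm) begins 54 mm behind the grasp point. The pads swing forward as they close: fully open they stand 13 mm farther back than shut.
Start: joints at [-1.234, 0.411, -0.013, 1.596, 0.006, 1.134, -0.082], TCP at [0.246, 0.574, 0.248] pointing down, gripper open.
Joint ranges: [-2.95, 2.95], [-0.29, 1.99], [-1.47, 1.44], [0.14, 2.54], [-1.03, 4.17], [0.13, 1.85], [-2.86, 2.86]. Speed limits (rad/s): [2.39, 2.39, 3.01, 3.01, 3.14, 3.14, 3.14].

### API

Orientations are given as a rotation vector (axis times angle).
In Python, from cell import observe, read_camera, calibration, job gives the robot as it stands.
- The arm moves only by the shell command python3 -m jog 'ROWS'. ROWS is JSON, a list of rows, each a list of 7 numbers: the shift along the tool's x, y, z in mm, then the turn, a rotation vector about the tool's x, y, z in rad, then the opening, from 0 (shut) to 1 (fully open). A call has 1 to 10 rows; each row is the pose to reach, as a shift and turn from the pose measured when the call began, along the tool's axes at that moment; what a row does not reach only later rows make up. A row lasts 1/8 s, in which the tool goes at most 62.5 mm and 10.7 degrees, less where a joint would pass 70% of its speed; a pose out of reach is approached as far as the arm can. A call with a gripper value outside its range is refused whole. The fingers move at their own pace and stop on an object; the grip force is fixed at half the most. Time passes only in rows, so rows that repeat a pose let the fingers close. It gives the time, the measured TCP pose, the force and the opening at its end, in the units of the state.
- observe(): the state, without advancing time (a new reading comes with each control period).
- read_camera(name): name is "scene" or "top" or "wrist"; returns (picture, depth): 384x512x3 uint8, red, green, blue; 384x512 float32, m along the optical axis (not along the pixel's ray), 0 where there is no reading.
- calibration(name): a dict with "vertical_fov" (degrees; the focal length in pixels is half the picture's height over the tangent of half this angle, whatever the lens; pixels are square), "cx", "cy" (the principal point, pixels), "distortion" ([k1, k2, p1, p2, k3] as OpenCV has them; the pictures are not rectified), "pose" (4x4, takes a point from camera to world coordinates). Camera axes: x right, y down, z forward; pixel columns grow to the right and rows downward; lengths in m; the calibration is good to about 2 mm. A picture is of the moment at which its call begins: read the wrist's pose just before it. calibration takes no time and is no camera call; for the wrist camera it gives the pose at the moment of the call.
- job.finish_job(): hands the job in, once; it reports no verdict.
The state is a dict: "time_s": time; "joint_positions": joint angles; "qvel": joint speeds; "joint_efforts": joint torques, N m; "ee_pos": TCP position; "tool_rot": TCP orientation; "force": force on the tool from outside, world axes, zero at the start; "torque": the same for the moment, N m; "finger_gap": opening from 0.0 (shut) to 1.0 (fully open).
Only numpy, scipy, OpenCV 4.12 (cv2) and the standard library are available. Lean on these libraries where they do the work, as an engineer would, in place of code of your own. Each camera call takes 0.05 s, during which the arm holds its last target.

### The job

The lid of the yellow specimen carrier rests loose on its seal. Swing the latch's sprung hook bar up, feel it gently down to the floor of the keeper's channel on the lid and let go; then press the red lever down past its dead point and firmly home on its rest pad, with about 15 N for a moment, so that it holds the lid tight. Ram neither bar nor lever (never over 12 N on the held bar or 25 N on the pad), and leave the cup, the dropper bottle and the timer where they stand.

Things in the scene. Friction and masses are not known exactly. Their poses are not given: they have to be found in the camera images.
- carrier: yellow specimen carrier with white lid, 150 (x) x 240 (y) mm, lid top at z = 158 mm, grey carrying handle on it to z = 175; fixed. Origin: centre of its underside, on the worktop, z up. Its front face, at x = -75 mm in its own frame, looks along its -x, towards the robot, and bears the latch. All of the latch lies about the plane y = 0 and turns about axes along the carrier's y
- hook_bar: steel cross bar of the sprung bail, 5 mm thick, along its own y (the carrier's y), with a black round button 11 mm across on each end, 40 mm over the flat ends; these can be gripped from above, the bar pivots between the fingers. Origin: middle of the bar. At the start the bail lies back on the lever, the bar 3 mm beyond the lever's tip and about 7 mm over its outer face
- lever_pivot (a point): axis of the lever on the front of the carrier, 24 mm in front of its face (carrier frame x = -99, y = 0, z = 98 mm)
- lever_press (a point): middle of the lever's outer face, 52 mm from the pivot: the place to press
- lever (a joint): red lever, 24 mm wide, 4 mm thick, tip 67 mm from the pivot; rad: 0 = straight down, closed (+-0.07, as its pad is set); 1.57 = straight out to the front; 2.6 = stop. It stays where it is left; 1.2 to 2.1 with the bar just seated. Pressed, down and then in towards the carrier, it stretches the bail, up to 8 N at lever_press; past the dead point at 0.26 the bail holds it shut
- lid (a joint): lid angle about its hinge on the carrier's back top edge, rad: 0 = shut; about 0.006 (1 mm at the front) = loose on its seal, 4 N at the front shuts it. Its keeper: a channel along y, 18 mm long, 9 mm wide, open above and at the ends, between a back plate (16 mm over the floor) and a lip towards the robot, 4 mm over the floor. A bar let go higher than the lip springs back out
- rest_pad: rest pad on the front of the carrier: steel stud with a hard black rubber bumper, 16 mm wide, 12 mm high, on which the closed lever comes to rest. Origin: 46 mm below the lever's pivot, 12 mm before the face. The bumper is screwed in or out by up to 2.5 mm, different every time and not measured: the lever closes at 0 +-0.07. 12 N at lever_press put about 15 N on it
- cup: loose sample cup with a red lid, 62 mm across, 68 mm high, origin at the centre of its base
- dropper: loose small white dropper bottle with a yellow cap, 22 mm across, 58 mm high, origin at the centre of its base
- timer: loose white timer, 62 x 66 x 18 mm, lying flat, origin at the centre of its base
- keeper_mid (a point): point on the lid, 24 mm before its face, where the middle of a seated hook bar would be if the keeper stood at mid adjustment. Axes as the lid's: -x to the front, z up. The keeper is screw-adjusted: the real seat is up to 8 mm higher or lower than this point, different every time and not measured, so its floor must be felt for; along x and y the point is true to 2 mm
- bail_pin (a point): pin of the bail on the lever, 22 mm from the lever's pivot. Two thin sprung arms at y = +-14 mm, 50 mm long, run from here to the hook bar; pulled, they stretch by up to 28 mm (2 N/mm), they do not shorten. A light spring (about 0.3 N at the bar) lays the bail back on the lever. Moved by its bar, bail and lever follow; keep the bar 33 to 68 mm from the lever's pivot

How it is judged:
By the outcome, as a careful person would: the job done as asked, in the order asked, and still so for the second after the job is handed in, with the robot touching nothing.
It also fails if it takes over 72 s, if anything falls off the work surface, if the arm or the gripper's body presses on something with over 40 N, if the wrist force passes 120 N, or if a joint passes its speed limit or range.

## Working session

There is one attempt and no reset: what is moved stays moved. The work goes in short steps, Python scripts to look and compute and a shell command to move; the robot and the scene stay as the last step left them, time stands still between calls to the robot, and variables do not carry over. Pictures are saved under pics/ and viewed, and the job is handed in when it is done.

```bash
ls; mkdir -p pics; python3 - <<'E'
from cell import observe, read_camera, calibration
import cv2,numpy as np
s=observe();print({k:np.round(v,3).tolist() for k,v in s.items()})
for n in ("scene","top","wrist"):
    c=calibration(n);p,d=read_camera(n);cv2.imwrite(f"pics/{n}0.png",p[:,:,::-1]);np.savez(f"{n}0.npz",p=p,d=d,pose=c["pose"])
    print(n,c["vertical_fov"],c["cx"],c["cy"],c["distortion"],np.round(c["pose"],3).tolist(),(d>0).mean())
E
```

```text
pics
{'time_s': 0.0, 'joint_positions': [-1.234, 0.412, -0.013, 1.597, 0.006, 1.134, -0.082], 'qvel': [0.0, 0.001, 0.001, 0.0, -0.0, 0.001, 0.0], 'joint_efforts': [-0.0, -60.062, 0.682, -29.941, 0.014, 0.011, 0.0], 'ee_pos': [0.246, 0.574, 0.247], 'tool_rot': [-0.631, -3.077, 0.002], 'force': [0.007, -0.222, 0.243], 'torque': [-0.018, -0.025, 0.037], 'finger_gap': 0.999}
scene 47.537011775597996 247.71845968852574 190.40237305272305 [-0.09302968  0.          0.          0.          0.        ] [[0.588, -0.471, 0.657, 0.041], [-0.809, -0.325, 0.491, -0.435], [-0.018, -0.82, -0.572, 0.607], [0.0, 0.0, 0.0, 1.0]] 0.9959818522135416
top 42.13154186811217 258.05524812447635 195.58656750626747 [-0.09977427  0.          0.          0.          0.        ] [[0.001, -0.99, 0.139, 0.489], [-1.0, 0.0, 0.013, -0.03], [-0.013, -0.139, -0.99, 1.045], [0.0, 0.0, 0.0, 1.0]] 0.996063232421875
wrist 68.40131552916682 257.8574962154945 189.561422483792 [-0.04240191  0.          0.          0.          0.        ] [[0.393, 0.874, 0.286, 0.173], [0.919, -0.374, -0.123, 0.606], [-0.001, 0.311, -0.95, 0.372], [0.0, 0.0, 0.0, 1.0]] 0.9959513346354166
```

View pics/scene0.png

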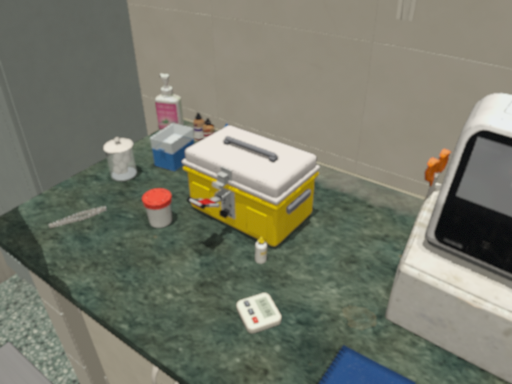

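View pics/top0.png

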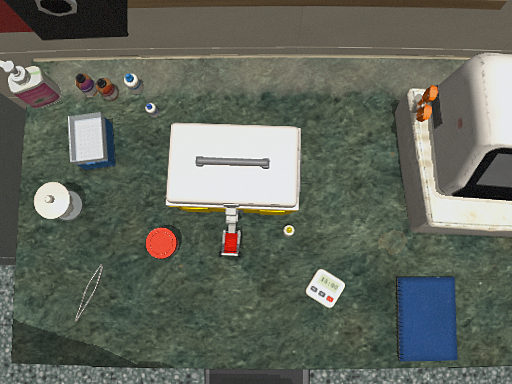

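Overview: the carrier's lid is at about (235,165) in the top view, the red lever at (231,242), the cup at (161,242), the dropper at (289,230) and the timer at (325,288). Next I measure these and zoom in on the latch.

```bash
cat > h.py <<'E'
import numpy as np,cv2
from cell import observe, read_camera, calibration
from scipy.spatial.transform import Rotation as R
def K(c):
    f=192/np.tan(np.radians(c["vertical_fov"])/2); return np.array([[f,0,c["cx"]],[0,f,c["cy"]],[0,0,1.]])
def rays(c,uv):
    uv=np.asarray(uv,float).reshape(-1,1,2)
    n=cv2.undistortPoints(uv,K(c),np.array(c["distortion"])).reshape(-1,2)
    return np.c_[n,np.ones(len(n))]
def pts(c,uv,d):  # depth -> world
    P=np.asarray(c["pose"]);r=rays(c,uv)*np.asarray(d,float).reshape(-1,1)
    return r@P[:3,:3].T+P[:3,3]
def plane(c,uv,z):
    P=np.asarray(c["pose"]);r=rays(c,uv)@P[:3,:3].T
    t=(z-P[2,3])/r[:,2]; return P[:3,3]+r*t[:,None]
def proj(c,X):
    P=np.asarray(c["pose"]);Rcw=P[:3,:3].T
    u,_=cv2.projectPoints(np.asarray(X,float).reshape(-1,1,3),cv2.Rodrigues(Rcw)[0],-Rcw@P[:3,3],K(c),np.array(c["distortion"]))
    return u.reshape(-1,2)
def cloud(n,p,d,c=None):
    c=c or calibration(n); v,u=np.mgrid[0:384,0:512]
    return pts(c,np.c_[u.ravel(),v.ravel()],d.ravel()).reshape(384,512,3)
E
python3 - <<'E'
from h import *
for n in("top","scene"):
    z=np.load(n+"0.npz");p,d=z["p"],z["d"];X=cloud(n,p,d)
    hsv=cv2.cvtColor(p,cv2.COLOR_RGB2HSV)
    # lid top
    m=((abs(X[...,2]-.158)<.006)&(hsv[...,1]<50)&(d>0)&(X[...,0]>.4)&(X[...,0]<.85)&(abs(X[...,1])<.3)).astype(np.uint8)
    nn,l,st,ce=cv2.connectedComponentsWithStats(m)
    i=1+np.argmax(st[1:,4]);mm=l==i;Q=X[mm];
    r=cv2.minAreaRect((Q[:,:2]*1000).astype(np.float32));print(n,"lid",r,Q[:,2].mean(),mm.sum())
    red=((hsv[...,0]<8)|(hsv[...,0]>172))&(hsv[...,1]>150)&(hsv[...,2]>90)
    nn,l,st,ce=cv2.connectedComponentsWithStats(red.astype(np.uint8))
    for k in range(1,nn):
        if st[k,4]>8: Q=X[l==k];print("red",ce[k].round(),st[k,4],Q.mean(0).round(3),Q.min(0).round(3),Q.max(0).round(3))
    if n=="top": 
        a=p[190:270,190:310]; cv2.imwrite("pics/topz.png",cv2.resize(a,None,fx=6,fy=6,interpolation=cv2.INTER_CUBIC)[:,:,::-1])
    else:
        a=p[150:260,170:290]; cv2.imwrite("pics/scz.png",cv2.resize(a,None,fx=5,fy=5,interpolation=cv2.INTER_CUBIC)[:,:,::-1])
E
```

```text
top lid ((672.527099609375, 29.020675659179688), (238.713134765625, 151.59991455078125), 87.73332977294922) 0.1573198134188612 9675
red [107.  90.] 25 [0.852 0.302 0.059] [0.846 0.293 0.055] [0.862 0.311 0.064]
red [161. 243.] 749 [0.533 0.175 0.067] [ 0.503  0.145 -0.   ] [0.564 0.221 0.073]
red [230. 242.] 235 [0.531 0.034 0.12 ] [ 0.489 -0.03   0.103] [0.55  0.046 1.045]
red [329. 299.] 24 [ 0.422 -0.161  0.017] [ 0.417 -0.166  0.013] [ 0.427 -0.155  0.022]
scene lid ((669.9735107421875, 29.606552124023438), (240.14645385742188, 154.1038818359375), 87.78627014160156) 0.15771273824870982 3949
red [156. 198.] 482 [0.528 0.172 0.066] [ 0.041 -0.435 -0.002] [0.628 0.288 0.607]
red [206. 201.] 45 [0.533 0.034 0.112] [0.508 0.016 0.106] [0.546 0.044 0.129]
```

View pics/topz.png

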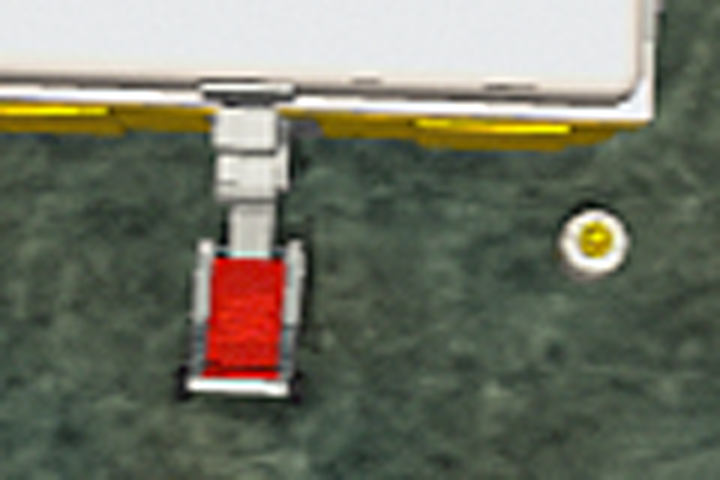

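View pics/scz.png

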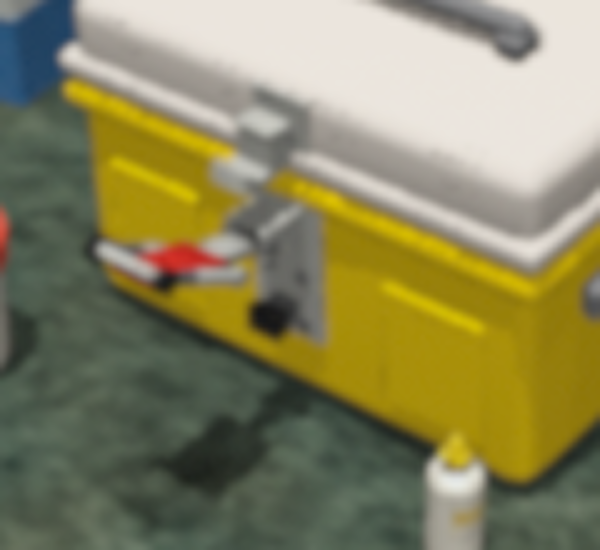

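View pics/wrist0.png

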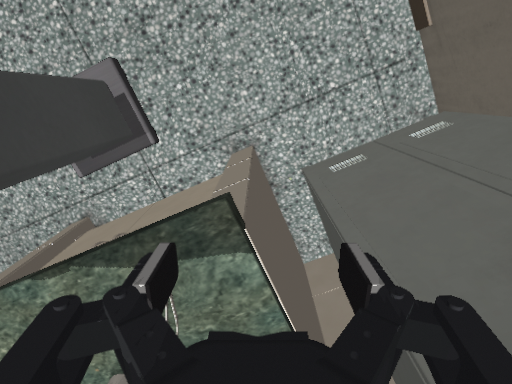

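Top zoom: the bar runs from the black buttons at (184,382) to (294,382) in the zoom, which is top pixel ≈(230,254). In the scene view its buttons are at ≈(189,199) and (203,206). The keeper lip block is just ahead of the lid. Now the bar and keeper in 3D.

```bash
python3 - <<'E'
from h import *
z=np.load("top0.npz");p,d=z["p"],z["d"];X=cloud("top",p,d)
for v in range(200,258): print(v,[ (X[v,u]*1000).round().astype(int).tolist() for u in (229,231,233)], p[v,231])
print([ (u,(X[253,u]*1000).round().astype(int).tolist(),p[253,u].tolist()) for u in range(218,243)])
# lid edges: yaw by PCA of front edge
def tri(a,b):
    A=[];B=[]
    M=np.zeros((3,3));q=np.zeros(3)
    for n,uv in (("top",a),("scene",b)):
        c=calibration(n);P=np.asarray(c["pose"]);r=(rays(c,[uv])@P[:3,:3].T)[0];r/=np.linalg.norm(r);S=np.eye(3)-np.outer(r,r);M+=S;q+=S@P[:3,3]
    return np.linalg.solve(M,q)
print("L",tri((190+184/6,190+381/6),(170+98/5,150+245/5)),"R",tri((190+294/6,190+384/6),(170+165/5,150+281/5)))
E
```

```text
200 [[606, 35, 157], [606, 31, 157], [605, 27, 159]] [232 235 229]
201 [[604, 35, 156], [604, 31, 159], [604, 28, 157]] [235 229 219]
202 [[602, 35, 155], [602, 31, 155], [602, 28, 156]] [240 230 219]
203 [[601, 35, 151], [601, 31, 154], [601, 28, 152]] [88 82 75]
204 [[599, 35, 155], [598, 31, 157], [598, 28, 156]] [249 252 248]
205 [[597, 35, 153], [597, 31, 155], [597, 28, 154]] [92 92 89]
206 [[597, 36, 140], [597, 32, 138], [597, 29, 139]] [69 69 65]
207 [[595, 36, 139], [595, 32, 140], [595, 29, 135]] [95 95 98]
208 [[592, 35, 147], [592, 32, 145], [592, 28, 148]] [200 199 191]
209 [[590, 35, 147], [591, 32, 144], [591, 28, 146]] [229 228 222]
210 [[589, 35, 146], [588, 32, 148], [589, 28, 147]] [225 223 215]
211 [[587, 36, 144], [587, 32, 145], [587, 28, 144]] [226 224 217]
212 [[585, 35, 147], [585, 32, 145], [585, 28, 147]] [225 223 217]
213 [[583, 35, 147], [583, 32, 148], [583, 28, 145]] [233 233 227]
214 [[582, 35, 144], [581, 32, 146], [581, 28, 148]] [206 205 195]
215 [[581, 36, 133], [581, 33, 133], [581, 29, 135]] [93 91 88]
216 [[579, 37, 129], [579, 33, 132], [579, 
[... 3104 characters left out ...]
7]), (227, [511, 40, 124], [180, 204, 195]), (228, [511, 38, 125], [174, 201, 190]), (229, [512, 36, 122], [171, 199, 187]), (230, [512, 35, 122], [166, 197, 186]), (231, [511, 32, 128], [170, 197, 188]), (232, [511, 31, 126], [167, 197, 190]), (233, [511, 29, 125], [166, 180, 175]), (234, [512, 27, 124], [148, 122, 116]), (235, [511, 25, 125], [147, 117, 111]), (236, [511, 23, 126], [146, 129, 125]), (237, [512, 22, 124], [117, 122, 114]), (238, [511, 19, 129], [37, 42, 43]), (239, [511, 18, 126], [30, 31, 35]), (240, [511, 16, 126], [43, 43, 37]), (241, [515, 20, -2], [41, 53, 39]), (242, [515, 18, 0], [59, 66, 57])]
L [0.51015516 0.05202557 0.12416403] R [0.50945145 0.01826686 0.12204521]
```

```bash
cat >> h.py <<'E'
def to_tool(dpw_target=None,yaw_y=None,q=None):
    s=observe();Rm=R.from_rotvec(s["tool_rot"])
    sh=Rm.inv().apply(np.array(dpw_target)-s["ee_pos"])*1000 if dpw_target is not None else None
    rv=None
    if yaw_y is not None:
        y=np.array([np.cos(yaw_y),np.sin(yaw_y),0]);z=np.array([0,0,-1.]);x=np.cross(y,z)
        rv=(Rm.inv()*R.from_matrix(np.c_[x,y,z])).as_rotvec()
    return sh,rv
def st():
    s=observe();print(round(s["time_s"],2),np.round(np.array(s["ee_pos"])*1000,1),np.round(s["force"],2),np.round(s["torque"],3),round(s["finger_gap"],3))
    return s
E
python3 - <<'E'
from h import *
print(to_tool([.508,.035,.205],np.radians(87.75)))
c=calibration("top");print(plane(c,[[289,230]],.058),plane(c,[[161,242]],.07),plane(c,[[325,288]],.018))
E
```

```text
(array([-453.09503907, -392.37088587,   43.18006136]), array([-1.24612364e-03, -1.11833589e-04, -3.65503443e-01]))
[[ 0.5585822  -0.07754009  0.058     ]] [[0.53378101 0.17419917 0.07      ]] [[ 0.4430883  -0.15211598  0.018     ]]
```

```bash
python3 -m jog '[[-45,-39,0,0,0,-0.04,0.75],[-90,-78,0,0,0,-0.08,0.75],[-136,-118,5,0,0,-0.12,0.75],[-181,-157,10,0,0,-0.16,0.75],[-226,-196,15,0,0,-0.2,0.75],[-272,-235,20,0,0,-0.24,0.75],[-317,-275,25,0,0,-0.28,0.75],[-362,-314,32,0,0,-0.32,0.75],[-408,-353,38,0,0,-0.35,0.75],[-453,-392,43,0,0,-0.365,0.75]]'
```

```text
time_s: 1.4
ee_pos: [0.5086, 0.0336, 0.205]
tool_rot: [-0.061, -3.141, 0.002]
force: [0.9, 0.4, -0.4]
finger_gap: 0.75
```

```bash
python3 -m jog '[[0,0,0,0,0,0,0.75],[0,0,0,0,0,0,0.75],[0,0,0,0,0,0,0.75]]'; python3 - <<'E'
from h import *
st();c=calibration("wrist");p,d=read_camera("wrist");np.savez("wrist1.npz",p=p,d=d,pose=c["pose"])
cv2.imwrite("pics/wrist1.png",p[:,:,::-1]);print(to_tool([.508,.035,.205],np.radians(87.75)))
E
```

```text
time_s: 1.78
ee_pos: [0.5081, 0.0352, 0.205]
tool_rot: [-0.057, -3.141, 0.001]
force: [-0.4, -0.4, 0.3]
finger_gap: 0.752
1.77 [508.1  35.2 205. ] [-0.41 -0.39  0.29] [-0.016 -0.029  0.01 ] 0.752
(array([ 0.18356528, -0.23734552,  0.05187965]), array([-0.00052641, -0.00032978,  0.00302753]))
```

View pics/wrist1.png

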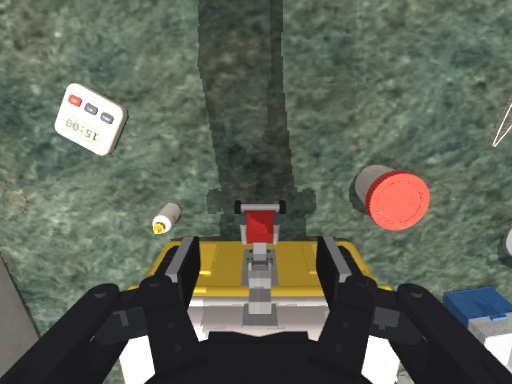

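The bar is at (260,208) with its buttons at (237,208) and (284,207), centred between the fingers. I check its position with wrist rays and depth.

```bash
python3 - <<'E'
from h import *
z=np.load("wrist1.npz");p,d=z["p"],z["d"];c=calibration("wrist");c["pose"]=z["pose"];X=cloud("wrist",p,d,c)
a=p[190:340,200:320];cv2.imwrite("pics/w1z.png",cv2.resize(a,None,fx=5,fy=4*1,interpolation=cv2.INTER_CUBIC)[:,:,::-1])
for v in range(200,330,2): print(v,[(X[v,u]*1000).round().astype(int).tolist() for u in(256,260,264)],p[v,260])
print([(u,(X[208,u]*1000).round().astype(int).tolist(),p[208,u].tolist()) for u in range(232,290,2)])
t=calibration("top")
P=[np.asarray(q["pose"]) for q in(c,t)]
def tri(a,b):
    M=np.zeros((3,3));q=np.zeros(3)
    for cc,uv in((c,a),(t,b)):
        Pm=np.asarray(cc["pose"]);r=(rays(cc,[uv])@Pm[:3,:3].T)[0];r/=np.linalg.norm(r);S=np.eye(3)-np.outer(r,r);M+=S;q+=S@Pm[:3,3]
    return np.linalg.solve(M,q)
print(tri((260.5,207.5),(230,254)))
E
```

```text
200 [[551, 32, -2], [551, 37, -2], [551, 42, -1]] [48 53 46]
202 [[553, 32, 0], [553, 37, -1], [554, 42, -1]] [61 69 59]
204 [[508, 34, 123], [508, 38, 123], [508, 41, 124]] [120 118 114]
206 [[509, 34, 125], [509, 38, 124], [510, 41, 124]] [152 149 146]
208 [[511, 34, 125], [511, 38, 125], [510, 41, 126]] [146 143 140]
210 [[514, 34, 122], [514, 37, 122], [514, 41, 121]] [125  55  52]
212 [[516, 34, 121], [516, 37, 121], [515, 41, 123]] [110  28  24]
214 [[520, 34, 115], [520, 37, 114], [520, 41, 115]] [128  32  28]
216 [[522, 34, 114], [522, 37, 114], [522, 41, 115]] [127  31  28]
218 [[524, 34, 114], [524, 37, 114], [524, 40, 115]] [128  32  28]
220 [[526, 34, 113], [526, 37, 113], [526, 40, 114]] [128  31  27]
222 [[529, 34, 112], [528, 37, 113], [529, 40, 112]] [142  34  30]
224 [[530, 34, 112], [531, 37, 112], [531, 40, 111]] [173  42  37]
226 [[533, 33, 111], [532, 37, 112], [532, 40, 113]] [176  43  37]
228 [[535, 33, 110], [535, 37, 110], [535, 40, 111]] [179  43  38]
230 [[537, 33, 111], [537, 37, 111], [537, 40, 110]] [165  40  35]
232 [[539, 33, 109], [539, 37, 109], [540
[... 3685 characters left out ...]
), (256, [511, 34, 125], [147, 144, 141]), (258, [510, 36, 126], [146, 144, 140]), (260, [511, 38, 125], [146, 143, 140]), (262, [511, 39, 125], [147, 144, 141]), (264, [510, 41, 126], [146, 143, 140]), (266, [511, 42, 124], [146, 143, 140]), (268, [511, 44, 125], [146, 144, 140]), (270, [511, 45, 124], [146, 143, 140]), (272, [511, 47, 125], [147, 144, 141]), (274, [512, 48, 124], [146, 143, 140]), (276, [512, 50, 124], [147, 143, 141]), (278, [511, 52, 125], [146, 143, 140]), (280, [511, 53, 127], [27, 27, 29]), (282, [510, 54, 128], [30, 29, 30]), (284, [510, 56, 129], [28, 27, 29]), (286, [563, 70, -2], [50, 59, 51]), (288, [563, 72, -1], [56, 64, 56])]
[0.50999172 0.03614552 0.1249941 ]
```

View pics/w1z.png

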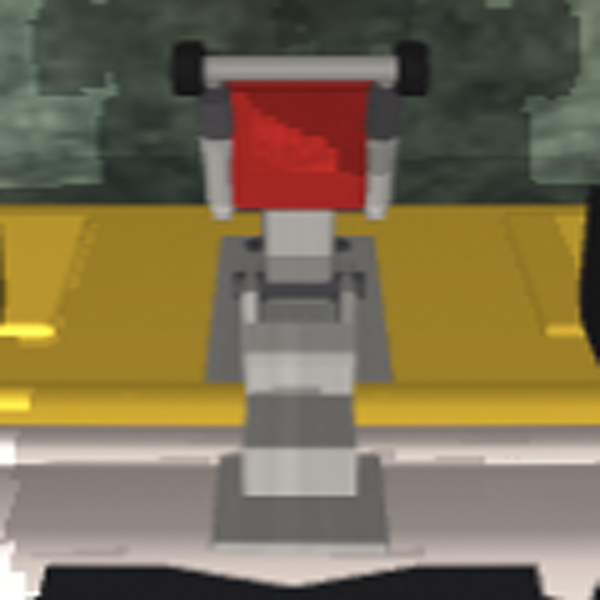

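```bash
python3 - <<'E'
from h import *
z=np.load("wrist1.npz");p,d=z["p"],z["d"];c=calibration("wrist");c["pose"]=z["pose"];X=cloud("wrist",p,d,c)
def yr(v,lo,hi,zmin): 
    k=[u for u in range(lo,hi) if X[v,u,2]>zmin and X[v,u,2]<.2]; 
    return k[0],k[-1],X[v,k[0],1].round(4),X[v,k[-1],1].round(4),round((X[v,k[0],1]+X[v,k[-1],1])/2,4),X[v,k].mean(0).round(4)
for v in(205,206,208,209): print(v,yr(v,225,300,.11))
for v in (216,226,236): print("lev",v,yr(v,225,300,.09))
for v in(276,280,284): print("keep",v,yr(v,225,300,.12))
for v in(304,308): print("keep",v,yr(v,225,300,.1455))
E
```

```text
205 (234, 285, np.float64(0.0176), np.float64(0.0568), np.float64(0.0372), array([0.5084, 0.0372, 0.1248]))
206 (234, 285, np.float64(0.0176), np.float64(0.0568), np.float64(0.0372), array([0.509 , 0.0375, 0.1252]))
208 (234, 285, np.float64(0.0174), np.float64(0.0568), np.float64(0.0371), array([0.5105, 0.0371, 0.1257]))
209 (234, 285, np.float64(0.0176), np.float64(0.0568), np.float64(0.0372), array([0.5114, 0.0372, 0.1255]))
lev 216 (239, 279, np.float64(0.0202), np.float64(0.0526), np.float64(0.0364), array([0.5214, 0.0364, 0.1161]))
lev 226 (240, 278, np.float64(0.0198), np.float64(0.0521), np.float64(0.0359), array([0.5325, 0.0363, 0.1117]))
lev 236 (241, 277, np.float64(0.0196), np.float64(0.0516), np.float64(0.0356), array([0.5442, 0.0356, 0.1073]))
keep 276 (249, 270, np.float64(0.0265), np.float64(0.0437), np.float64(0.0351), array([0.5676, 0.0351, 0.1326]))
keep 280 (249, 270, np.float64(0.0264), np.float64(0.0436), np.float64(0.035), array([0.5704, 0.035 , 0.1341]))
keep 284 (249, 269, np.float64(0.0261), np.float64(0.0428), np.float64(0.0344), array([0.5773, 0.0344, 0.1301]))
keep 304 (248, 269, np.float64(0.0254), np.float64(0.042), np.float64(0.0337), array([0.584 , 0.0337, 0.1466]))
keep 308 (248, 270, np.float64(0.0252), np.float64(0.0427), np.float64(0.034), array([0.5879, 0.034 , 0.1465]))
```

```bash
python3 - <<'E'
from h import *
z=np.load("wrist1.npz");p,d=z["p"],z["d"];c=calibration("wrist");c["pose"]=z["pose"];X=cloud("wrist",p,d,c)
for v in range(240,300,6):
    o=[]
    for lo,hi in((150,258),(262,370)):
        k=[u for u in range(lo,hi) if .15<X[v,u,2]<.3 and d[v,u]>0 and p[v,u].max()<110]
        if k: u=k[-1] if lo==150 else k[0]; o.append((u,(X[v,u]*1000).round(1).tolist()))
    if len(o)==2: print(v,o,"mid",(o[0][1][1]+o[1][1][1])/2)
print(proj(c,[[.508,.035,.188]]))
E
```

```text
240 [(199, [500.6, 4.4, 193.8]), (317, [502.6, 67.9, 194.3])] mid 36.150000000000006
246 [(199, [503.6, 4.3, 194.9]), (317, [506.3, 68.0, 194.3])] mid 36.15
252 [(199, [507.3, 3.9, 194.8]), (317, [508.7, 67.7, 196.4])] mid 35.800000000000004
258 [(199, [510.3, 3.9, 196.0]), (316, [513.3, 67.6, 194.9])] mid 35.75
264 [(200, [514.5, 3.8, 195.4]), (316, [516.9, 67.6, 195.3])] mid 35.699999999999996
270 [(199, [515.8, 3.9, 199.1]), (316, [520.4, 67.7, 195.8])] mid 35.800000000000004
276 [(198, [517.2, 3.9, 202.6]), (318, [519.7, 67.4, 202.4])] mid 35.650000000000006
282 [(196, [517.4, 3.8, 207.5]), (320, [519.8, 67.5, 207.3])] mid 35.65
288 [(194, [518.6, 3.3, 210.8]), (322, [520.6, 67.7, 211.1])] mid 35.5
294 [(192, [517.8, 3.6, 216.3]), (324, [520.5, 67.6, 216.0])] mid 35.599999999999994
[[256.22465128 245.12714893]]
```

```bash
python3 - <<'E'
from h import *
print(to_tool([.5095,.0365,.1245]))
E
python3 -m jog '[[0,0,20,0,0,0,0.75],[-1,1,40,0,0,0,0.75],[-1.5,1.3,60,0,0,0,0.75],[-1.5,1.3,75,0,0,0,0.75],[-1.5,1.3,80.5,0,0,0,0.7],[-1.5,1.3,80.5,0,0,0,0.7],[-1.5,1.3,80.5,0,0,0,0.6],[-1.5,1.3,80.5,0,0,0,0.57]]'
python3 - <<'E'
from h import *
st();c=calibration("wrist");p,d=read_camera("wrist");cv2.imwrite("pics/w2.png",p[:,:,::-1])
E
```

```text
(array([-1.28770906,  1.35835673, 80.55056962]), None)
time_s: 2.82
ee_pos: [0.5101, 0.0364, 0.1251]
tool_rot: [0.057, 3.14, -0.0]
force: [1.0, -0.7, 0.3]
finger_gap: 0.569
2.83 [510.1  36.4 125.1] [ 0.99 -0.66  0.26] [-0.019  0.    -0.013] 0.569
```

View pics/w2.png

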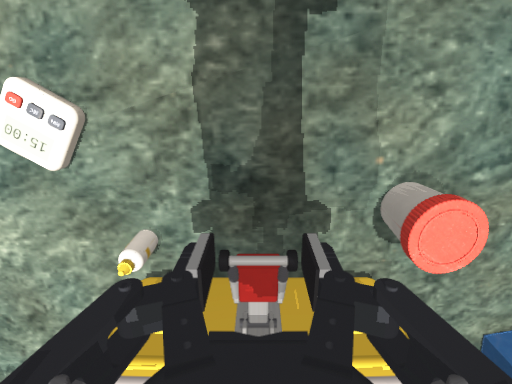

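The bar at (258,260) lies centred between the pads, at (213,…) and (303,…). I close the gripper.

```bash
python3 -m jog '[[0,0,0,0,0,0,0.52],[0,0,0,0,0,0,0.49],[0,0,0,0,0,0,0.47],[0,0,0,0,0,0,0.45],[0,0,0,0,0,0,0.43],[0,0,0,0,0,0,0.4],[0,0,0,0,0,0,0.4]]'
python3 - <<'E'
from h import *
st()
E
```

```text
time_s: 3.75
ee_pos: [0.5099, 0.0364, 0.125]
tool_rot: [0.057, 3.141, -0.0]
force: [-1.4, 1.0, 0.9]
finger_gap: 0.444
3.75 [509.9  36.4 125. ] [-1.43  1.03  0.85] [-0.076  0.222 -0.008] 0.444
```

```bash
python3 -m jog '[[-3,0,-3,0,0,0,0.4],[-7,0,-7,0,0,0,0.4],[-12,0,-11,0,0,0,0.4],[-18,0,-15,0,0,0,0.4],[-24,0,-18,0,0,0,0.4],[-24,0,-18,0,0,0,0.4]]'
python3 - <<'E'
from h import *
st();p,d=read_camera("scene");cv2.imwrite("pics/s3.png",cv2.resize(p[150:260,170:290],None,fx=5,fy=5,interpolation=cv2.INTER_CUBIC)[:,:,::-1])
p,d=read_camera("wrist");cv2.imwrite("pics/w3.png",p[:,:,::-1])
E
```

```text
time_s: 4.5
ee_pos: [0.5349, 0.0355, 0.1435]
tool_rot: [0.057, 3.139, -0.0]
force: [-0.5, 0.8, 0.9]
finger_gap: 0.445
4.5 [534.9  35.5 143.5] [-0.48  0.77  0.93] [-0.022  0.082  0.05 ] 0.445
```

View pics/s3.png

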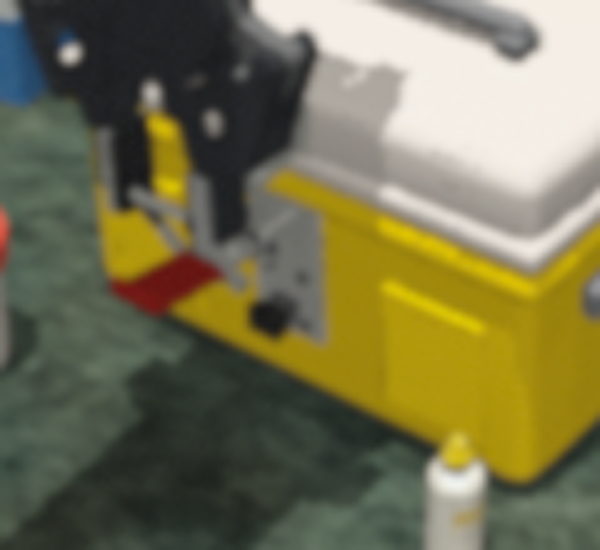

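View pics/w3.png

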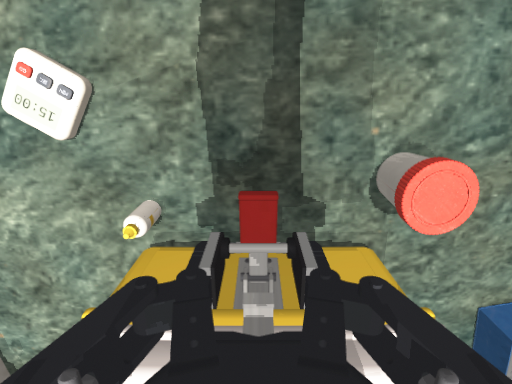

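The bar is held at (258,248) between the pads and the lever follows below it. I carry on over the keeper.

```bash
python3 -m jog '[[-6,0,-3,0,0,0,0.4],[-12,0,-5,0,0,0,0.4],[-19,0,-6,0,0,0,0.4],[-26,0,-6,0,0,0,0.4],[-33,0,-6,0,0,0,0.4],[-38,0,-6,0,0,0,0.4],[-40,0,-6,0,0,0,0.4],[-40,0,-6,0,0,0,0.4]]'
python3 - <<'E'
from h import *
st();p,d=read_camera("scene");cv2.imwrite("pics/s4.png",cv2.resize(p[150:260,170:290],None,fx=5,fy=5,interpolation=cv2.INTER_CUBIC)[:,:,::-1])
c=calibration("wrist");p,d=read_camera("wrist");np.savez("w4.npz",p=p,d=d,pose=c["pose"]);cv2.imwrite("pics/w4.png",p[:,:,::-1])
E
```

```text
time_s: 5.6
ee_pos: [0.5736, 0.0341, 0.1486]
tool_rot: [-0.057, -3.14, 0.001]
force: [-1.1, 0.1, -1.5]
finger_gap: 0.435
5.6 [573.6  34.1 148.6] [-1.12  0.14 -1.51] [0.042 0.31  0.101] 0.435
```

View pics/s4.png

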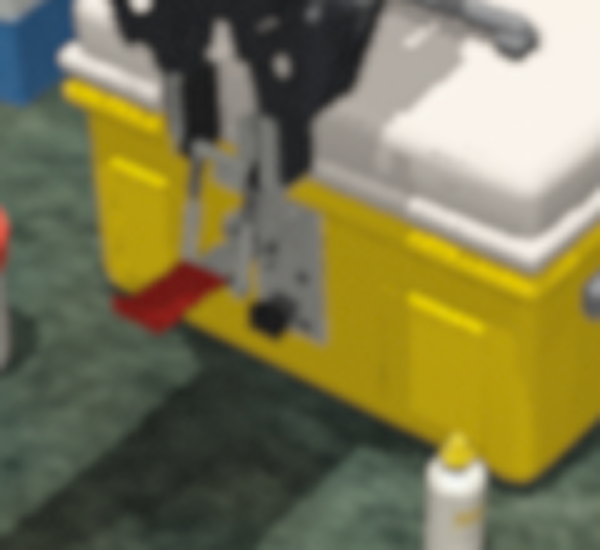

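View pics/w4.png

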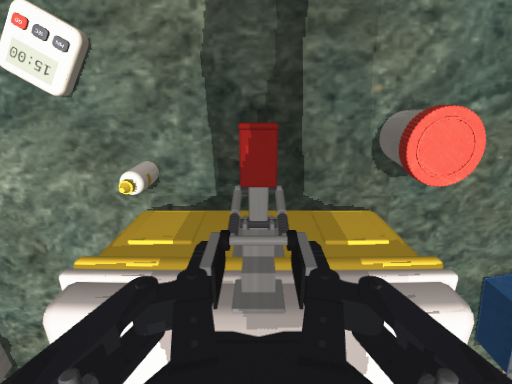

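```bash
python3 - <<'E'
from h import *
z=np.load("w4.npz");p,d=z["p"],z["d"];c=calibration("wrist");c["pose"]=z["pose"];X=cloud("wrist",p,d,c)
for v in range(224,316,2): print(v,[(X[v,u]*1000).round().astype(int).tolist() for u in(240,252,258)],p[v,258],p[v,240])
a=p[170:330,190:330];cv2.imwrite("pics/w4z.png",cv2.resize(a,None,fx=5,fy=3.7,interpolation=cv2.INTER_CUBIC)[:,:,::-1])
E
```

```text
224 [[575, 23, 100], [575, 31, 99], [575, 35, 100]] [60 59 60] [65 64 65]
226 [[576, 23, 100], [577, 31, 99], [576, 35, 100]] [53 53 53] [60 60 60]
228 [[596, 19, 63], [579, 31, 98], [579, 35, 99]] [118 116 113] [89 88 85]
230 [[596, 19, 65], [566, 32, 127], [566, 35, 128]] [103 101  98] [89 87 85]
232 [[596, 20, 68], [566, 32, 129], [566, 35, 130]] [102 100  98] [89 87 85]
234 [[596, 20, 72], [567, 32, 131], [567, 35, 131]] [103 101  99] [89 88 85]
236 [[562, 26, 142], [563, 32, 141], [562, 35, 143]] [94 92 90] [95 93 90]
238 [[563, 26, 142], [563, 32, 143], [563, 35, 143]] [121 118 115] [121 118 115]
240 [[564, 26, 143], [564, 32, 142], [564, 35, 144]] [136 134 132] [137 134 130]
242 [[565, 26, 144], [565, 32, 144], [565, 35, 143]] [130 127 124] [130 127 124]
244 [[566, 26, 144], [566, 32, 143], [566, 35, 144]] [116 114 111] [116 114 111]
246 [[596, 21, 91], [574, 31, 131], [575, 35, 131]] [123 122 118] [88 86 84]
248 [[597, 21, 93], [576, 31, 131], [576, 35, 130]] [124 122 118] [88 86 85]
250 [[596, 21, 97], [577, 31, 130], [578, 35, 130]] [122 121 117] [89 87 85]
252 [[596, 21, 1
[... 1773 characters left out ...]
 89 87]
298 [[597, 24, 147], [597, 31, 147], [597, 34, 148]] [89 88 86] [90 88 86]
300 [[597, 24, 148], [598, 31, 148], [597, 34, 148]] [90 88 86] [90 88 86]
302 [[596, 24, 151], [597, 31, 150], [597, 34, 150]] [89 89 86] [90 88 86]
304 [[597, 25, 152], [597, 31, 151], [597, 34, 152]] [89 88 86] [90 88 86]
306 [[598, 24, 152], [597, 31, 154], [597, 34, 154]] [89 88 86] [89 89 86]
308 [[598, 25, 154], [598, 31, 154], [597, 34, 155]] [96 94 92] [97 95 94]
310 [[598, 25, 155], [598, 31, 155], [598, 34, 155]] [124 121 119] [124 121 118]
312 [[598, 25, 156], [599, 31, 156], [599, 34, 155]] [118 115 112] [150 147 144]
314 [[601, 24, 154], [602, 31, 154], [603, 34, 153]] [148 139 134] [173 162 156]
```

View pics/w4z.png

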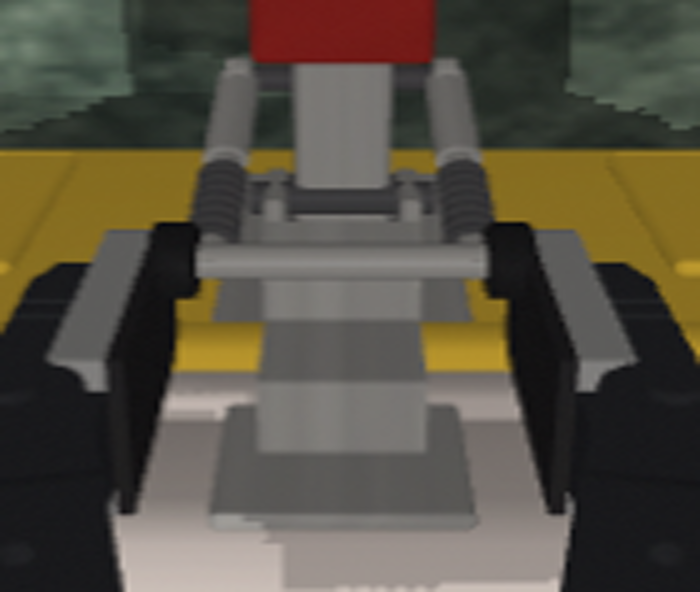

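The bar is still held, but it has rolled within the grip: its centre is at (258,240), near the pads' front edge and about 9 mm in front of the TCP. It clears the lip by about 4 mm. I advance gently and check again.

```bash
python3 -m jog '[[-2,0,-1,0,0,0,0.4],[-4,0,-1,0,0,0,0.4],[-6,0,-1,0,0,0,0.4],[-6,0,-1,0,0,0,0.4]]'
cat > look.py <<'E'
from h import *
import sys
n=sys.argv[1];st();c=calibration("wrist");p,d=read_camera("wrist");X=cloud("wrist",p,d,c)
a=p[170:330,190:330];cv2.imwrite(f"pics/{n}.png",cv2.resize(a,None,fx=5,fy=3.7,interpolation=cv2.INTER_CUBIC)[:,:,::-1])
for v in range(220,270,2): print(v,[(X[v,u]*1000).round().astype(int).tolist() for u in(244,258,272)],p[v,258])
E
python3 look.py w5
```

```text
time_s: 6.2
ee_pos: [0.5799, 0.0341, 0.1499]
tool_rot: [0.057, 3.141, -0.0]
force: [1.1, 1.3, -1.7]
finger_gap: 0.44
6.2 [579.9  34.1 149.9] [ 1.13  1.3  -1.66] [ 0.491 -0.384 -0.164] 0.44
220 [[566, 27, 129], [567, 35, 127], [567, 43, 128]] [95 94 91]
222 [[567, 27, 130], [567, 35, 130], [567, 43, 131]] [95 94 91]
224 [[567, 28, 132], [567, 35, 133], [567, 43, 132]] [95 93 91]
226 [[567, 28, 134], [568, 35, 133], [567, 43, 134]] [94 92 90]
228 [[569, 28, 134], [568, 35, 135], [569, 43, 134]] [109 107 104]
230 [[569, 28, 134], [570, 35, 134], [570, 43, 135]] [110 108 105]
232 [[571, 27, 134], [572, 35, 133], [572, 43, 134]] [109 108 105]
234 [[574, 27, 130], [574, 35, 130], [575, 43, 130]] [114 112 109]
236 [[569, 28, 142], [569, 35, 143], [568, 42, 144]] [97 96 93]
238 [[570, 28, 143], [569, 35, 144], [570, 42, 143]] [117 115 112]
240 [[570, 28, 144], [571, 35, 144], [571, 42, 145]] [134 131 128]
242 [[571, 28, 144], [572, 35, 144], [572, 42, 144]] [119 116 113]
244 [[573, 28, 143], [573, 35, 143], [573, 42, 144]] [104 101  99]
246 [[582, 27, 130], [582, 35, 130], [582, 43, 131]] [85 83 81]
248 [[581, 27, 133], [581, 35, 134], [582, 43, 132]] [85 83 81]
250 [[582, 27, 135], [581, 35, 136], [581, 43, 137]] [85 83 81]
252 [[582, 27, 137], [582, 35, 137], [582, 42, 138]] [85 83 81]
254 [[581, 27, 140], [581, 35, 140], [582, 42, 138]] [84 82 81]
256 [[581, 27, 142], [582, 35, 141], [582, 42, 141]] [84 83 81]
258 [[581, 27, 144], [582, 35, 143], [581, 42, 145]] [84 83 81]
260 [[581, 27, 146], [581, 35, 146], [582, 42, 146]] [87 85 83]
262 [[582, 27, 147], [582, 35, 146], [583, 42, 146]] [115 113 110]
264 [[584, 27, 146], [584, 35, 146], [584, 42, 146]] [115 113 110]
266 [[585, 27, 146], [584, 35, 147], [585, 42, 147]] [114 113 110]
268 [[586, 27, 146], [586, 35, 146], [586, 42, 147]] [115 112 110]
```

View pics/w5.png

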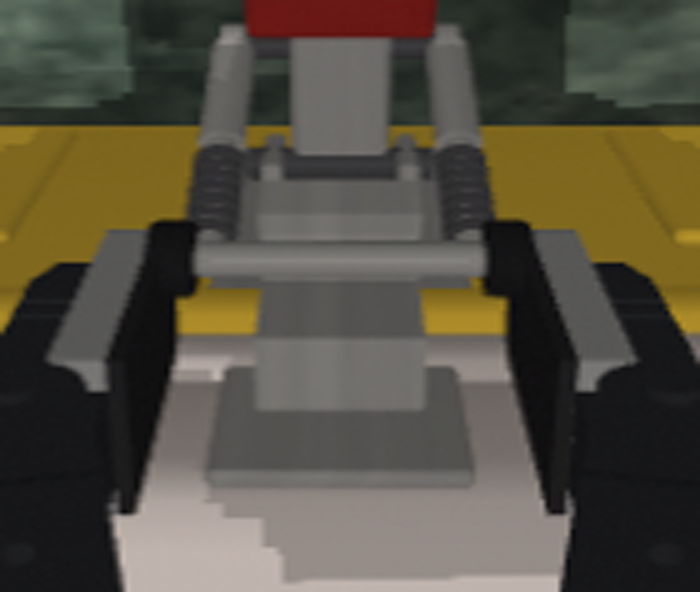

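The bar is at (258,240), and the pads' rear edges would meet the lid face before the bar is over the channel. I go back along the same path, release and regrasp with the bar farther back in the pads.

```bash
python3 -m jog '[[8,0,0,0,0,0,0.4],[16,0,0,0,0,0,0.4],[24,0,1,0,0,0,0.4],[32,0,3,0,0,0,0.4],[40,0,6,0,0,0,0.4],[47,0,10,0,0,0,0.4],[53,0,14,0,0,0,0.4],[59,0,19,0,0,0,0.4],[62,0,22,0,0,0,0.4],[62,0,22,0,0,0,0.4]]'; python3 look.py w6;python3 - <<'E'
from h import *
p,d=read_camera("scene");cv2.imwrite("pics/s6.png",cv2.resize(p[150:260,170:290],None,fx=5,fy=5,interpolation=cv2.INTER_CUBIC)[:,:,::-1])
E
```

```text
time_s: 7.5
ee_pos: [0.5185, 0.0361, 0.128]
tool_rot: [0.058, 3.14, -0.0]
force: [3.9, -1.0, -0.0]
finger_gap: 0.435
7.5 [518.5  36.1 128. ] [ 3.91 -0.97 -0.01] [-0.163 -0.636 -0.174] 0.435
220 [[553, 22, -1], [553, 36, 0], [554, 49, -1]] [72 81 70]
222 [[556, 22, -2], [555, 36, 0], [556, 49, -1]] [61 69 60]
224 [[557, 22, 0], [558, 36, -1], [558, 49, -1]] [71 78 70]
226 [[508, 29, 107], [509, 37, 107], [510, 45, 105]] [116  34  31]
228 [[509, 29, 107], [509, 37, 108], [510, 45, 107]] [118  29  27]
230 [[509, 29, 110], [509, 37, 110], [510, 45, 110]] [121  31  29]
232 [[510, 29, 112], [510, 37, 111], [510, 45, 111]] [144  35  32]
234 [[511, 29, 111], [511, 37, 112], [511, 45, 112]] [153  38  34]
236 [[507, 30, 121], [508, 37, 120], [508, 45, 121]] [143 139 137]
238 [[508, 30, 122], [509, 37, 121], [508, 44, 122]] [164 161 156]
240 [[509, 30, 123], [509, 37, 122], [510, 44, 122]] [179 176 173]
242 [[510, 30, 122], [510, 37, 123], [511, 44, 122]] [162 160 155]
244 [[511, 30, 122], [512, 37, 121], [512, 44, 122]] [136  79  75]
246 [[521, 29, 106], [522, 37, 106], [522, 45, 106]] [148  36  33]
248 [[523, 29, 106], [523, 37, 106], [524, 45, 105]] [150  37  34]
250 [[525, 28, 105], [525, 37, 105], [525, 45, 106]] [149  37  34]
252 [[526, 28, 105], [526, 37, 106], [526, 45, 106]] [149  37  34]
254 [[527, 28, 105], [528, 37, 104], [528, 45, 105]] [148  36  33]
256 [[528, 28, 106], [529, 37, 105], [530, 45, 104]] [149  37  35]
258 [[530, 28, 106], [531, 36, 105], [531, 45, 104]] [149  36  33]
260 [[532, 28, 104], [532, 36, 104], [533, 45, 104]] [149  37  33]
262 [[533, 28, 104], [534, 36, 104], [534, 45, 104]] [149  36  33]
264 [[535, 28, 104], [535, 36, 105], [536, 45, 104]] [150  38  34]
266 [[537, 28, 104], [536, 36, 104], [536, 45, 105]] [148  36  33]
268 [[538, 28, 104], [539, 36, 103], [538, 45, 104]] [148  37  34]
```

View pics/w6.png

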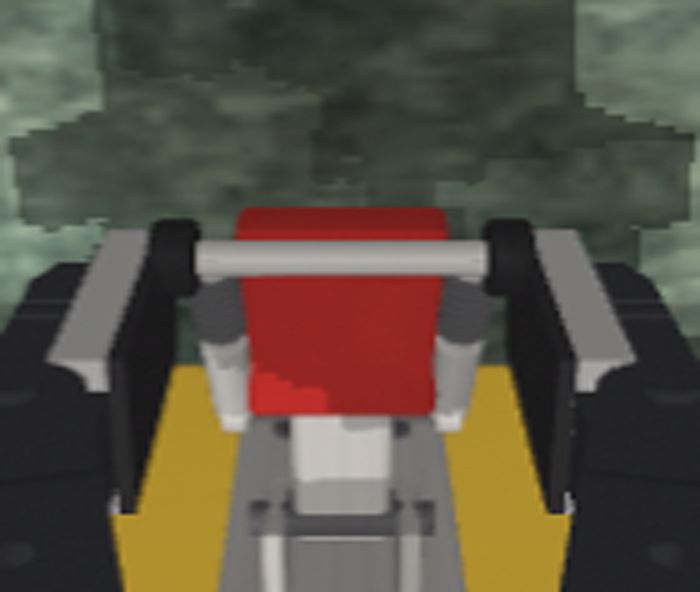

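View pics/s6.png

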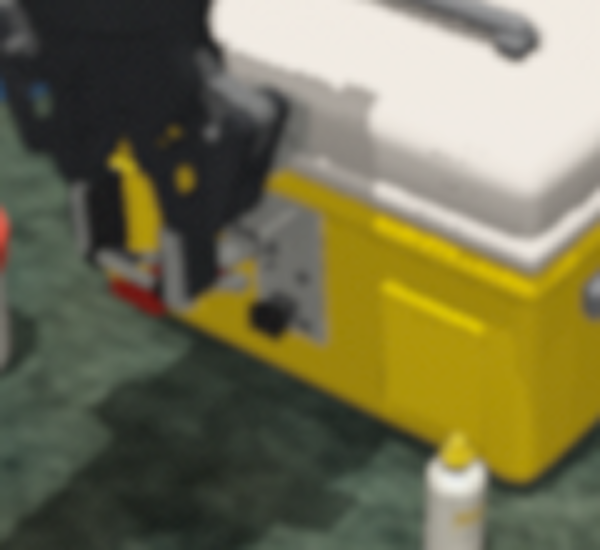

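The bar stayed at the same place in the pads on the way back, at (258,240), so the slip only happened near the stretched-out start position. I let go here and regrasp. This time I lift along the arc about the bail pin, so the lever need not move.

```bash
python3 -m jog '[[0,0,0,0,0,0,0.5],[0,0,0,0,0,0,0.6],[0,0,0,0,0,0,0.65],[0,0,0,0,0,0,0.65]]'; python3 - <<'E'
from h import *
st();c=calibration("wrist");p,d=read_camera("wrist");X=cloud("wrist",p,d,c)
cv2.imwrite("pics/w7.png",p[:,:,::-1])
for v in range(190,262,2): print(v,[(X[v,u]*1000).round().astype(int).tolist() for u in(246,258,270)],p[v,258])
E
```

```text
time_s: 8.1
ee_pos: [0.5184, 0.0362, 0.1281]
tool_rot: [0.057, 3.14, -0.0]
force: [-0.5, -0.5, 1.2]
finger_gap: 0.652
8.1 [518.4  36.2 128.1] [-0.48 -0.48  1.15] [ 0.025 -0.    -0.012] 0.652
190 [[522, 26, 0], [522, 37, 0], [523, 48, -1]] [51 57 49]
192 [[524, 26, -1], [525, 37, -1], [525, 48, -1]] [53 60 52]
194 [[526, 25, -1], [527, 37, -1], [527, 48, 0]] [49 54 46]
196 [[528, 25, -1], [529, 37, -1], [529, 48, 0]] [44 50 43]
198 [[530, 25, 0], [530, 37, 0], [531, 48, 0]] [39 44 38]
200 [[532, 25, -1], [533, 37, -1], [533, 48, 0]] [40 46 40]
202 [[535, 25, -2], [535, 37, -1], [535, 48, -1]] [47 53 46]
204 [[536, 25, -1], [537, 36, 0], [537, 48, -1]] [49 55 47]
206 [[539, 25, -2], [539, 36, -1], [539, 48, -2]] [47 52 46]
208 [[540, 25, 0], [439, 40, 253], [541, 48, -1]] [45 50 42]
210 [[542, 25, 0], [543, 36, -1], [543, 48, 0]] [45 51 44]
212 [[544, 25, 0], [545, 36, -1], [546, 48, -2]] [58 64 56]
214 [[546, 25, 0], [547, 36, -2], [548, 48, -2]] [54 60 52]
216 [[549, 24, -1], [549, 36, 0], [550, 48, -1]] [53 59 51]
218 [[551, 24, -1], [551, 36, -1], [552, 48, -1]] [61 68 59]
220 [[55
[... 686 characters left out ...]
 [518, 44, 106]] [147  35  33]
242 [[519, 30, 105], [519, 37, 106], [519, 44, 106]] [148  37  34]
244 [[521, 30, 105], [520, 37, 106], [521, 44, 105]] [148  37  34]
246 [[522, 30, 105], [522, 37, 105], [522, 44, 106]] [149  36  34]
248 [[523, 30, 105], [524, 37, 105], [524, 44, 104]] [149  37  34]
250 [[525, 30, 105], [525, 37, 104], [525, 44, 105]] [149  37  34]
252 [[526, 30, 105], [527, 37, 105], [526, 44, 105]] [149  36  34]
254 [[528, 29, 104], [528, 37, 104], [528, 44, 104]] [149  37  34]
256 [[529, 29, 105], [529, 37, 105], [530, 44, 105]] [149  36  34]
258 [[530, 29, 105], [531, 37, 104], [531, 44, 104]] [148  36  34]
260 [[532, 29, 104], [533, 36, 104], [533, 44, 103]] [147  37  34]
```

View pics/w7.png

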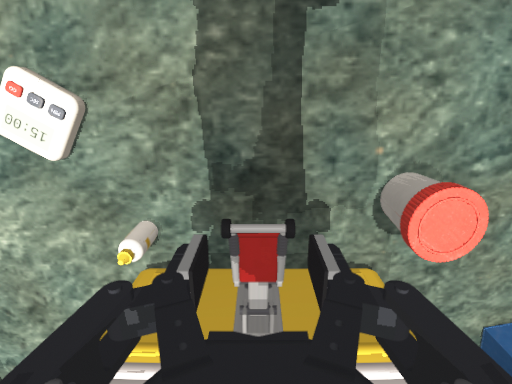

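```bash
python3 -m jog '[[6,0,4,0,0,0,0.65],[12,0,9,0,0,0,0.65],[15,0,14,0,0,0,0.6],[15,0,16.6,0,0,0,0.55],[15,0,16.6,0,0,0,0.5],[15,0,16.6,0,0,0,0.47],[15,0,16.6,0,0,0,0.44],[15,0,16.6,0,0,0,0.4],[15,0,16.6,0,0,0,0.4]]'; python3 look.py w8
```

```text
time_s: 9.28
ee_pos: [0.5036, 0.0367, 0.1116]
tool_rot: [0.057, 3.14, -0.0]
force: [0.1, 0.5, -0.7]
finger_gap: 0.443
9.28 [503.6  36.7 111.6] [ 0.05  0.51 -0.72] [-0.036  0.013 -0.005] 0.443
220 [[531, 24, -1], [531, 37, 0], [532, 49, -1]] [39 44 38]
222 [[532, 24, 0], [533, 37, -1], [534, 49, -1]] [44 49 43]
224 [[535, 24, -1], [536, 36, -2], [536, 49, -1]] [51 55 48]
226 [[537, 23, -1], [537, 36, -1], [538, 49, -1]] [52 56 48]
228 [[539, 23, -1], [540, 36, -2], [540, 49, -1]] [47 52 46]
230 [[541, 23, -2], [541, 36, -1], [543, 49, -2]] [45 50 44]
232 [[543, 23, -1], [543, 36, -1], [544, 49, -2]] [48 53 46]
234 [[545, 23, -1], [545, 36, -1], [546, 49, -1]] [61 68 58]
236 [[547, 23, -1], [547, 36, 0], [548, 49, 0]] [55 61 53]
238 [[550, 23, -1], [550, 36, -1], [550, 49, 0]] [56 61 52]
240 [[552, 23, -2], [552, 36, -1], [552, 49, 0]] [72 81 70]
242 [[554, 23, -1], [554, 36, -1], [554, 49, 0]] [73 81 70]
244 [[555, 23, -1], [556, 36, -1], [556, 49, 0]] [65 73 63]
246 [[558, 22, -2], [558, 36, -1], [559, 49, -1]] [72 80 70]
248 [[560, 22, -2], [561, 36, -1], [561, 49, 0]] [73 82 72]
250 [[563, 22, -2], [562, 35, 0], [562, 49, 0]] [72 82 71]
252 [[565, 22, -1], [565, 35, -1], [565, 49, 0]] [75 85 74]
254 [[567, 22, -2], [567, 35, 0], [568, 49, -2]] [69 81 70]
256 [[568, 22, -1], [569, 35, -1], [570, 49, -1]] [69 78 68]
258 [[571, 22, -1], [571, 35, 0], [572, 49, -1]] [64 73 64]
260 [[573, 22, -1], [574, 35, -2], [574, 49, -2]] [60 69 61]
262 [[575, 22, 0], [576, 35, -1], [577, 49, -2]] [69 77 69]
264 [[504, 30, 112], [505, 37, 111], [505, 45, 111]] [135 132 129]
266 [[505, 30, 113], [505, 37, 114], [506, 45, 112]] [160 156 153]
268 [[505, 30, 115], [506, 37, 114], [506, 44, 114]] [180 177 174]
```

View pics/w8.png

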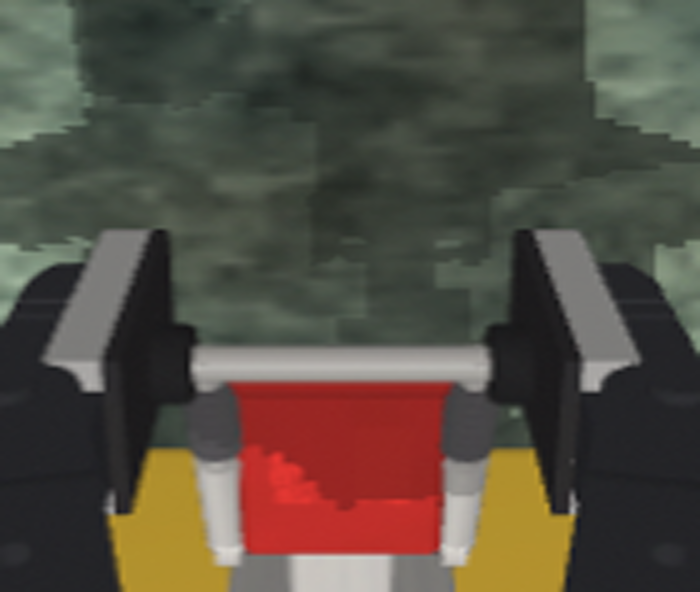

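The grip is good, with the bar at (258,268), farther back in the pads. I lift along the arc.

```bash
python3 -m jog '[[-1.5,0,-4,0,0,0,0.4],[-3,0,-8,0,0,0,0.4],[-5,0,-12,0,0,0,0.4],[-8.5,0,-17,0,0,0,0.4],[-12.5,0,-22,0,0,0,0.4],[-17,0,-26,0,0,0,0.4],[-23,0,-30,0,0,0,0.4],[-29,0,-33,0,0,0,0.4],[-35,0,-35,0,0,0,0.4],[-35,0,-35,0,0,0,0.4]]'; python3 look.py w9
```

```text
time_s: 10.58
ee_pos: [0.5391, 0.0354, 0.1467]
tool_rot: [0.058, 3.139, -0.0]
force: [1.1, -0.5, 0.4]
finger_gap: 0.444
10.57 [539.1  35.4 146.7] [ 1.06 -0.52  0.42] [-0.054 -0.135 -0.022] 0.444
220 [[536, 27, 102], [535, 36, 103], [536, 45, 102]] [144  35  31]
222 [[537, 27, 102], [538, 36, 102], [538, 45, 101]] [144  34  31]
224 [[538, 27, 102], [539, 36, 102], [540, 45, 101]] [143  36  32]
226 [[540, 27, 102], [541, 36, 101], [541, 45, 101]] [143  36  33]
228 [[542, 27, 101], [542, 36, 102], [542, 45, 102]] [142  35  32]
230 [[543, 27, 101], [544, 36, 101], [544, 45, 101]] [143  35  33]
232 [[545, 27, 102], [546, 36, 101], [545, 45, 102]] [143  35  33]
234 [[546, 27, 101], [546, 36, 102], [547, 45, 102]] [142  35  31]
236 [[547, 27, 102], [548, 36, 102], [549, 45, 101]] [143  36  31]
238 [[552, 26, 96], [550, 36, 101], [554, 46, 94]] [149 146 142]
240 [[554, 26, 96], [552, 36, 100], [555, 45, 95]] [149 146 142]
242 [[600, 20, 15], [553, 36, 100], [600, 48, 16]] [150 146 143]
244 [[600, 20, 19], [554, 36, 101], [601, 48, 19]] [148 145 142]
246 [[534, 29, 139], [534, 36, 139], [535, 44, 139]] [116 114 111]
248 [[535, 29, 140], [535, 36, 141], [535, 44, 141]] [147 144 140]
250 [[536, 29, 140], [535, 36, 142], [534, 44, 143]] [165 162 157]
252 [[536, 29, 141], [536, 36, 141], [536, 44, 142]] [165 161 158]
254 [[537, 29, 142], [537, 36, 142], [538, 44, 142]] [152 148 145]
256 [[596, 21, 47], [565, 35, 99], [597, 47, 47]] [148 144 141]
258 [[596, 22, 51], [566, 35, 99], [596, 47, 52]] [148 145 141]
260 [[572, 25, 92], [568, 35, 99], [597, 47, 53]] [148 144 141]
262 [[573, 25, 94], [569, 35, 100], [597, 46, 57]] [147 144 141]
264 [[573, 25, 96], [571, 35, 99], [573, 45, 97]] [148 145 141]
266 [[573, 25, 99], [573, 35, 98], [574, 45, 99]] [119 118 116]
268 [[572, 25, 102], [574, 35, 99], [573, 45, 102]] [77 76 78]
```

View pics/w9.png

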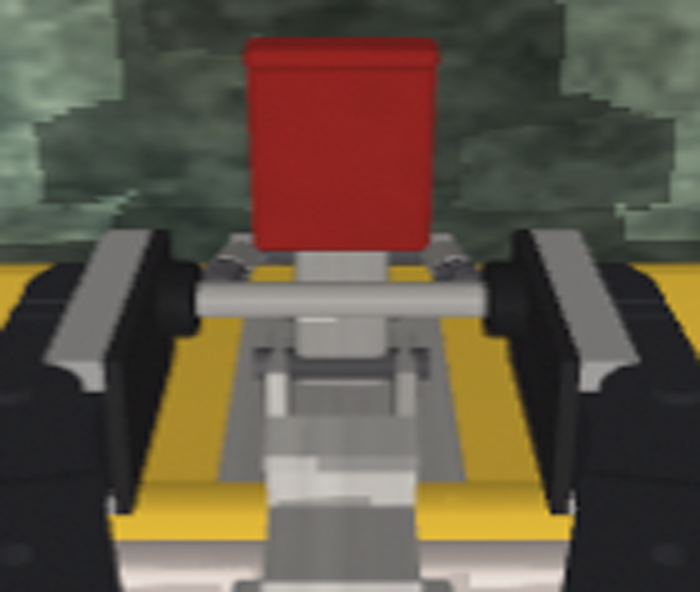

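The bar at (258,251) is about 4 mm in front of and 7 mm below the TCP, and firmly inside the pads. I move it over the channel.

```bash
python3 -m jog '[[-5,0,-2,0,0,0,0.4],[-10,0,-4,0,0,0,0.4],[-16,0,-5,0,0,0,0.4],[-22,0,-5,0,0,0,0.4],[-28,0,-5,0,0,0,0.4],[-33,0,-5,0,0,0,0.4],[-37,0,-4,0,0,0,0.4],[-40,0,-4,0,0,0,0.4],[-40,0,-4,0,0,0,0.4]]'; python3 look.py w10
```

```text
time_s: 11.75
ee_pos: [0.5778, 0.034, 0.1501]
tool_rot: [-0.058, -3.14, 0.0]
force: [-2.2, 0.8, 0.3]
finger_gap: 0.435
11.75 [577.8  34.  150.1] [-2.22  0.77  0.32] [ 0.152  0.504 -0.018] 0.435
220 [[574, 26, 106], [578, 35, 99], [575, 44, 105]] [50 49 50]
222 [[566, 27, 128], [566, 35, 128], [566, 43, 127]] [99 98 96]
224 [[567, 27, 128], [567, 35, 128], [567, 43, 128]] [100  98  96]
226 [[567, 27, 130], [566, 35, 132], [567, 43, 131]] [100  98  96]
228 [[567, 27, 132], [567, 35, 132], [567, 43, 134]] [100  98  96]
230 [[568, 27, 134], [568, 35, 134], [568, 43, 134]] [100  99  96]
232 [[569, 27, 134], [569, 35, 134], [569, 43, 134]] [115 114 110]
234 [[570, 27, 133], [571, 35, 133], [570, 43, 134]] [115 114 110]
236 [[571, 27, 134], [573, 35, 132], [574, 43, 130]] [118 116 113]
238 [[575, 27, 129], [575, 35, 130], [575, 43, 131]] [121 118 115]
240 [[575, 27, 131], [576, 35, 130], [576, 43, 130]] [120 118 115]
242 [[577, 27, 130], [577, 35, 130], [578, 43, 130]] [120 118 115]
244 [[578, 27, 131], [579, 35, 130], [579, 43, 130]] [120 117 115]
246 [[576, 27, 136], [577, 35, 136], [577, 43, 135]] [98 96 94]
248 [[577, 27, 137], [577, 35, 137], [577, 43, 138]] [122 120 116]
250 [[578, 27, 138], [578, 35, 138], [579, 43, 137]] [136 133 130]
252 [[579, 27, 138], [579, 35, 138], [579, 42, 139]] [125 122 119]
254 [[581, 27, 136], [582, 35, 136], [582, 43, 135]] [78 77 76]
256 [[581, 27, 138], [581, 35, 139], [581, 42, 139]] [88 87 85]
258 [[581, 27, 141], [581, 35, 140], [582, 42, 140]] [89 87 85]
260 [[581, 27, 142], [581, 35, 143], [582, 42, 142]] [88 87 85]
262 [[581, 27, 144], [581, 35, 145], [582, 42, 144]] [89 87 86]
264 [[582, 27, 146], [581, 35, 147], [582, 42, 146]] [101  98  97]
266 [[582, 27, 146], [582, 35, 147], [583, 42, 146]] [120 118 115]
268 [[583, 27, 147], [584, 35, 147], [585, 42, 146]] [121 119 115]
```

View pics/w10.png

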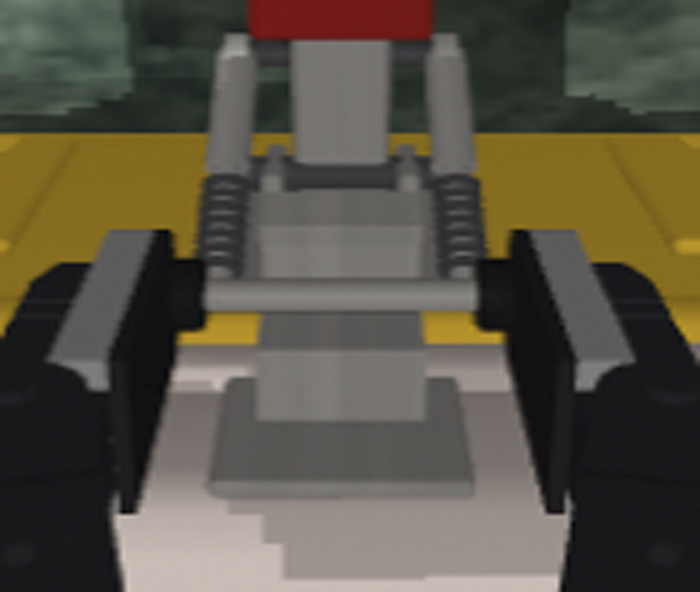

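The bar at (258,249) is now in the channel, x between lip (572) and back plate (581), about 2–3 mm above the floor, but it has slid low in the pads. I feel down gently.

```bash
python3 -m jog '[[0,0,0.5,0,0,0,0.4],[0,0,1,0,0,0,0.4],[0,0,1,0,0,0,0.4]]';python3 -m jog '[[0,0,0.5,0,0,0,0.4],[0,0,1,0,0,0,0.4],[0,0,1,0,0,0,0.4]]'; python3 look.py w11 | sed -n '1p;12,20p'
```

```text
time_s: 12.18
ee_pos: [0.5778, 0.034, 0.1496]
tool_rot: [-0.058, -3.141, -0.0]
force: [-3.7, 0.5, 4.8]
finger_gap: 0.434
time_s: 12.55
ee_pos: [0.5778, 0.0341, 0.149]
tool_rot: [0.058, 3.141, 0.0]
force: [-3.4, -0.3, 4.8]
finger_gap: 0.433
12.55 [577.8  34.1 149. ] [-3.4  -0.3   4.79] [ 0.034  0.706 -0.008] 0.433
240 [[575, 27, 130], [576, 35, 129], [576, 43, 129]] [118 115 112]
242 [[577, 27, 130], [577, 35, 130], [577, 43, 130]] [118 115 112]
244 [[578, 27, 130], [579, 35, 129], [579, 43, 129]] [117 115 112]
246 [[576, 27, 135], [577, 35, 135], [577, 43, 135]] [96 94 91]
248 [[577, 27, 137], [577, 35, 136], [577, 43, 137]] [117 116 112]
250 [[577, 27, 137], [578, 35, 137], [578, 43, 137]] [134 132 129]
252 [[578, 27, 138], [579, 35, 138], [580, 43, 136]] [121 119 116]
254 [[581, 27, 135], [582, 35, 134], [582, 43, 136]] [90 88 86]
256 [[581, 27, 138], [582, 35, 137], [582, 42, 137]] [87 85 83]
```

View pics/w11.png

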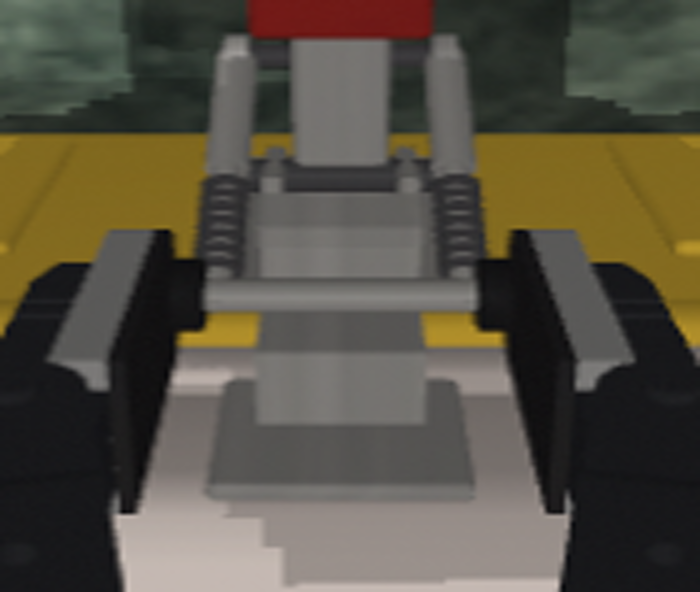

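```bash
python3 -m jog '[[0,0,0.5,0,0,0,0.4],[0,0,1,0,0,0,0.4],[0,0,1,0,0,0,0.4]]';python3 look.py w12 | sed -n '1p;12,20p'
```

```text
time_s: 12.98
ee_pos: [0.5778, 0.034, 0.1485]
tool_rot: [0.058, 3.141, 0.001]
force: [-4.6, 0.0, 5.6]
finger_gap: 0.433
12.97 [577.8  34.  148.5] [-4.6   0.05  5.65] [ 0.131  0.736 -0.059] 0.433
240 [[575, 27, 129], [575, 35, 130], [576, 43, 129]] [119 117 114]
242 [[577, 27, 129], [577, 35, 129], [577, 43, 130]] [120 117 115]
244 [[578, 27, 130], [578, 35, 129], [578, 43, 130]] [119 116 114]
246 [[577, 27, 134], [577, 35, 134], [577, 43, 135]] [97 95 92]
248 [[577, 27, 135], [577, 35, 136], [578, 43, 135]] [119 118 114]
250 [[578, 27, 136], [579, 35, 135], [579, 43, 135]] [136 134 131]
252 [[579, 27, 137], [579, 35, 137], [580, 43, 135]] [123 120 117]
254 [[581, 27, 135], [581, 35, 135], [581, 43, 135]] [91 89 87]
256 [[581, 27, 136], [582, 35, 136], [582, 42, 136]] [88 86 84]
```

Fx of −4.6 N suggests the bar rubs the back plate. I back off 1.5 mm towards the lip, then go on down.

```bash
python3 -m jog '[[0.7,0,0,0,0,0,0.4],[1.5,0,0,0,0,0,0.4],[1.5,0,0,0,0,0,0.4]]';python3 look.py w13 | sed -n '1p;12,20p'
```

```text
time_s: 13.4
ee_pos: [0.5753, 0.034, 0.148]
tool_rot: [-0.058, -3.139, -0.0]
force: [-3.8, -0.2, 0.5]
finger_gap: 0.435
13.4 [575.3  34.  148. ] [-3.79 -0.16  0.53] [0.013 0.796 0.016] 0.435
240 [[570, 27, 134], [496, 38, 273], [570, 43, 134]] [117 115 112]
242 [[572, 27, 134], [572, 35, 133], [575, 43, 129]] [119 118 114]
244 [[575, 27, 130], [575, 35, 130], [575, 43, 130]] [122 120 116]
246 [[574, 27, 133], [574, 35, 134], [574, 43, 135]] [101  98  96]
248 [[574, 27, 135], [575, 35, 135], [575, 43, 135]] [123 121 117]
250 [[575, 27, 137], [576, 35, 135], [576, 43, 136]] [141 138 135]
252 [[576, 27, 136], [576, 35, 137], [577, 43, 136]] [124 123 119]
254 [[581, 27, 130], [581, 35, 130], [582, 43, 130]] [89 88 85]
256 [[581, 27, 132], [582, 35, 132], [581, 43, 133]] [90 89 86]
```

```bash
python3 -m jog '[[0,0,0.5,0,0,0,0.4],[0,0,1,0,0,0,0.4],[0,0,1,0,0,0,0.4]]';python3 look.py w14 | sed -n '1p;12,20p'
```

```text
time_s: 13.82
ee_pos: [0.5752, 0.0341, 0.147]
tool_rot: [-0.058, -3.139, -0.0]
force: [-3.8, -0.3, 2.4]
finger_gap: 0.436
13.82 [575.2  34.1 147. ] [-3.77 -0.27  2.45] [0.059 0.874 0.028] 0.436
240 [[570, 27, 133], [570, 35, 134], [570, 43, 134]] [117 115 112]
242 [[571, 27, 133], [571, 35, 134], [572, 43, 133]] [117 116 112]
244 [[574, 27, 130], [574, 35, 130], [575, 43, 129]] [122 120 116]
246 [[573, 27, 133], [574, 35, 133], [574, 43, 133]] [100  98  96]
248 [[575, 27, 133], [574, 35, 135], [575, 43, 133]] [123 120 117]
250 [[576, 27, 134], [576, 35, 134], [576, 43, 134]] [141 138 136]
252 [[576, 27, 135], [577, 35, 134], [577, 43, 134]] [126 123 119]
254 [[580, 27, 131], [581, 35, 129], [581, 43, 131]] [105 103 100]
256 [[581, 27, 132], [581, 35, 131], [581, 43, 132]] [90 89 87]
```

```bash
python3 -m jog '[[0,0,0.5,0,0,0,0.4],[0,0,1,0,0,0,0.4],[0,0,1,0,0,0,0.4]]';python3 look.py w15 | sed -n '1p;12,20p'
```

```text
time_s: 14.25
ee_pos: [0.5752, 0.034, 0.1464]
tool_rot: [-0.058, -3.139, -0.001]
force: [-4.8, -0.3, 7.0]
finger_gap: 0.436
14.25 [575.2  34.  146.4] [-4.76 -0.29  6.97] [-0.037  1.12   0.021] 0.436
240 [[570, 27, 133], [570, 35, 132], [570, 43, 133]] [117 115 111]
242 [[571, 27, 133], [572, 35, 132], [571, 43, 134]] [117 115 112]
244 [[574, 27, 130], [574, 35, 129], [575, 43, 129]] [122 120 116]
246 [[574, 27, 132], [575, 35, 131], [575, 43, 131]] [99 97 95]
248 [[574, 27, 134], [574, 35, 134], [574, 43, 134]] [122 120 117]
250 [[576, 27, 133], [576, 35, 134], [576, 43, 133]] [141 140 136]
252 [[576, 27, 135], [577, 35, 134], [577, 43, 134]] [126 123 120]
254 [[581, 27, 129], [581, 35, 129], [581, 43, 130]] [107 104 102]
256 [[581, 27, 130], [581, 35, 131], [582, 43, 131]] [90 88 86]
```

Fz rose to 7 N over the last 0.6 mm and the bar's top is about 4.5 mm above the channel floor, so the bar is down on the floor. I check the picture and then let go.

View pics/w15.png

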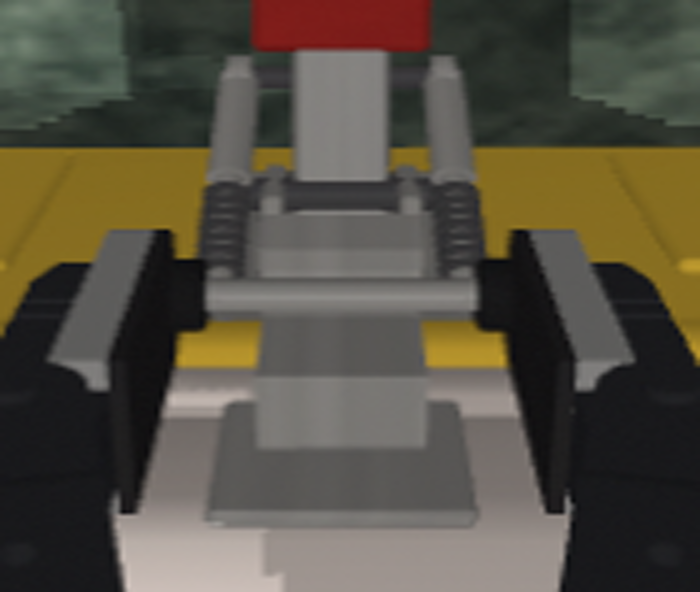

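```bash
python3 -m jog '[[0,0,0,0,0,0,0.46],[0,0,0,0,0,0,0.5],[0,0,0,0,0,0,0.55],[0,0,0,0,0,0,0.62],[0,0,0,0,0,0,0.62]]';python3 look.py w16 | sed -n '1p;8,20p'
```

```text
time_s: 14.92
ee_pos: [0.5754, 0.0341, 0.1464]
tool_rot: [-0.057, -3.14, -0.0]
force: [0.2, 0.1, 0.4]
finger_gap: 0.622
14.93 [575.4  34.1 146.4] [0.2  0.14 0.38] [-0.035  0.009 -0.055] 0.622
232 [[566, 27, 130], [567, 35, 130], [567, 43, 130]] [101 100  96]
234 [[568, 27, 130], [566, 35, 133], [568, 43, 131]] [101 100  96]
236 [[568, 28, 133], [568, 35, 133], [568, 43, 133]] [101 100  97]
238 [[568, 28, 134], [568, 35, 134], [568, 43, 135]] [113 111 109]
240 [[569, 27, 134], [569, 35, 134], [569, 43, 135]] [118 115 112]
242 [[571, 27, 133], [571, 35, 134], [571, 43, 134]] [117 115 111]
244 [[572, 27, 134], [572, 35, 134], [572, 43, 134]] [117 115 112]
246 [[573, 27, 135], [573, 35, 134], [573, 43, 134]] [134 132 129]
248 [[573, 27, 136], [574, 35, 135], [575, 43, 134]] [129 127 124]
250 [[575, 27, 135], [575, 35, 135], [575, 42, 135]] [115 114 111]
252 [[579, 27, 131], [579, 35, 130], [580, 43, 130]] [123 120 117]
254 [[580, 27, 130], [581, 35, 130], [580, 43, 131]] [121 119 116]
256 [[581, 27, 130], [581, 35, 131], [582, 43, 130]] [90 89 86]
```

View pics/w16.png

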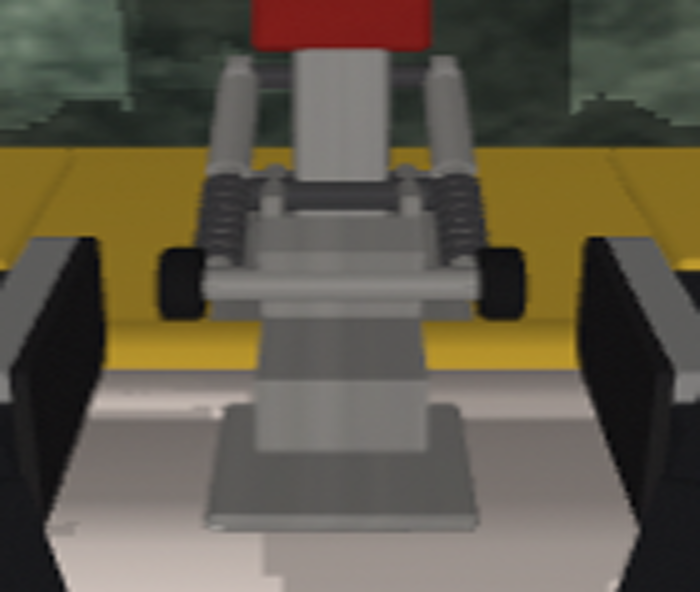

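The bar stayed seated behind the lip at (258,246–250) and is released. I lift straight off, then back away and look.

```bash
python3 -m jog '[[0,0,-10,0,0,0,0.64],[0,0,-25,0,0,0,0.64],[0,0,-45,0,0,0,0.64],[20,0,-60,0,0,0,0.64],[50,0,-65,0,0,0,0.5],[85,0,-65,0,0,0,0.3],[120,0,-65,0,0,0,0.1],[140,0,-65,0,0,0,0],[140,0,-65,0,0,0,0]]';python3 - <<'E'
from h import *
print(np.round(st()["joint_positions"],3))
for n in("wrist","top","scene"):
    c=calibration(n);p,d=read_camera(n);np.savez(n+"17.npz",p=p,d=d,pose=c["pose"]);cv2.imwrite(f"pics/{n}17.png",p[:,:,::-1])
    if n=="scene":cv2.imwrite("pics/s17z.png",cv2.resize(p[150:260,170:290],None,fx=5,fy=5,interpolation=cv2.INTER_CUBIC)[:,:,::-1])
    X=cloud(n,p,d,c);hsv=cv2.cvtColor(p,cv2.COLOR_RGB2HSV)
    m=((hsv[...,0]<8)|(hsv[...,0]>172))&(hsv[...,1]>150)&(abs(X[...,1]-.035)<.025)&(abs(X[...,0]-.54)<.06)&(X[...,2]<.2)
    Q=X[m]
    if len(Q)>20:
        A=np.c_[Q[:,0],np.ones(len(Q))];k=np.linalg.lstsq(A,Q[:,2],rcond=None)[0];print(n,len(Q),np.percentile(Q,[1,50,99],axis=0).round(3).tolist(),k.round(3),np.degrees(np.arctan(k[0])))
E
```

```text
time_s: 16.1
ee_pos: [0.435, 0.0393, 0.2129]
tool_rot: [-0.057, -3.141, -0.002]
force: [0.2, 0.1, -0.4]
finger_gap: 0.002
16.1 [435.   39.3 212.9] [ 0.25  0.07 -0.41] [-0.009 -0.019 -0.033] 0.002
[-0.417  0.122  0.237  2.085 -0.037  0.937  1.376]
top 269 [[0.51, 0.024, -0.003], [0.53, 0.035, 0.086], [0.549, 0.054, 0.093]] [ 0.291 -0.073] 16.23473497776097
scene 170 [[0.507, 0.024, 0.081], [0.526, 0.033, 0.086], [0.547, 0.046, 0.093]] [ 0.218 -0.028] 12.282644336981486
```

View pics/wrist17.png

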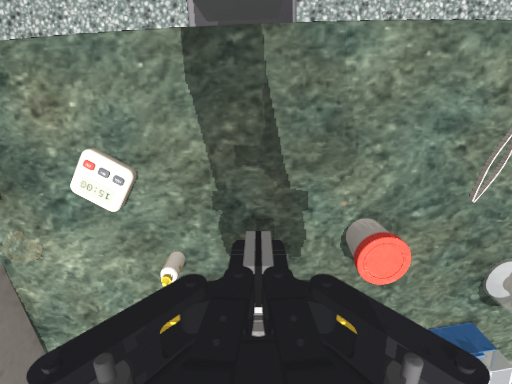

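View pics/s17z.png

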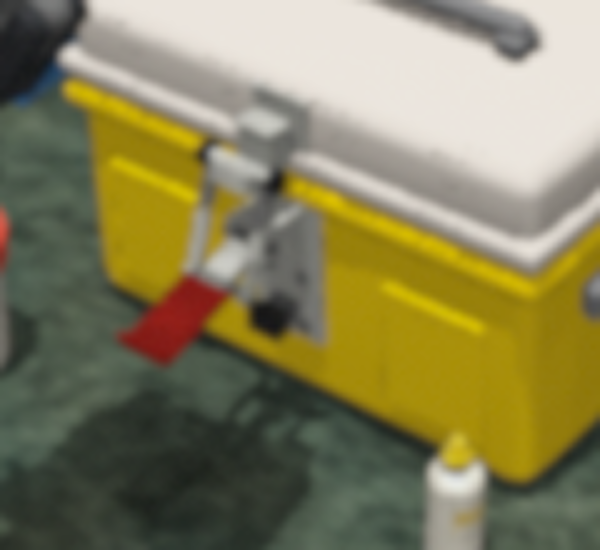

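The bar is seated in the keeper at scene zoom (243,165), and the lever stands at about 1.3 rad. For pressing, the gripper body must stay clear of the keeper. I plan to turn the gripper a quarter turn, open it, and press with the back of the forward finger. First I measure the open finger's profile from the first wrist image.

```bash
python3 - <<'E'
from h import *
z=np.load("wrist0.npz");p,d=z["p"],z["d"];c=calibration("wrist");c["pose"]=z["pose"];X=cloud("wrist",p,d,c)
Rm=R.from_rotvec([-0.631,-3.077,0.002]);T=(X.reshape(-1,3)-np.array([.246,.574,.2475]))@Rm.as_matrix()*1000
T=T[(d.ravel()>0)]
for s in(1,-1):
    print("side",s)
    for z0 in range(8,-70,-4):
        Q=T[(T[:,2]>z0-2)&(T[:,2]<=z0+2)&(T[:,1]*s>10)&(T[:,1]*s<90)&(abs(T[:,0])<60)]
        if len(Q)>3: print(z0,len(Q),"y",np.percentile(abs(Q[:,1]),[0,50,100]).round(1),"x",np.percentile(Q[:,0],[0,50,100]).round(1))
cv2.imwrite("pics/w0z.png",cv2.resize(p[220:384,0:512],None,fx=1.56,fy=1.9)[:,:,::-1])
E
```

```text
side 1
4 51 y [43.2 43.7 44.2] x [-9.2 -0.9  9.6]
0 135 y [43.2 43.8 55.2] x [-10.6   4.5  11.5]
-4 190 y [43.3 44.  57.1] x [-11.6   6.8  11.6]
-8 216 y [43.2 44.  57.4] x [-10.5   7.   11.3]
-12 224 y [43.  43.9 57.3] x [-11.1   6.9  11.7]
-16 231 y [43.1 43.9 57. ] x [-11.6   6.8  11.7]
-20 279 y [42.8 43.8 57.6] x [-11.7   6.8  11.8]
-24 303 y [43.  43.7 57.6] x [-10.9   6.9  11.7]
-28 261 y [42.9 43.9 57.2] x [-7.4  7.9 12. ]
-32 346 y [42.9 44.9 50.5] x [-2.   8.2 12. ]
-36 119 y [43.7 50.4 64.6] x [ 5.3 11.7 13. ]
-40 436 y [42.4 55.  72.3] x [ 5.6 11.8 14.3]
-44 757 y [38.7 55.3 75.5] x [-12.   11.8  14.5]
-48 1977 y [37.6 57.6 74.9] x [-12.    5.7  14.9]
-52 1569 y [11.8 64.  75.4] x [-13.4   1.5  17.6]
-56 1265 y [10.  61.9 74.5] x [-12.8  11.2  18.2]
-60 1614 y [10.  40.5 74. ] x [-10.   11.9  18.1]
-64 1904 y [10.  37.2 73.6] x [-4.  11.8 18.2]
-68 1874 y [10.  33.  73.5] x [-0.1 12.3 18.5]
side -1
4 55 y [41.4 41.8 42.3] x [-9.8  0.4  9.5]
0 133 y [41.2 41.8 53.9] x [-10.5   4.9  11.2]
-4 189 y [41.4 42.  55.3] x [-10.7   6.8  11.6]
-8 212 y [41.2 42.1 55.4] x [-10.7   6.9  11.5]
-12 235 y [41.3 42.1 55.2] x [-11.2   6.7  11.6]
-16 261 y [41.3 42.3 55.7] x [-11.4   6.7  12. ]
-20 283 y [41.3 42.2 56.1] x [-11.4   6.9  12.3]
-24 284 y [41.1 42.4 55.8] x [-11.1   7.   11.9]
-28 243 y [41.1 42.2 55.5] x [-7.9  7.2 11.8]
-32 343 y [41.  43.  50.1] x [-2.2  8.5 12. ]
-36 122 y [43.1 48.3 64.1] x [ 5.2 11.7 12.9]
-40 435 y [40.4 53.2 72.3] x [ 6.  11.7 14.5]
-44 793 y [36.8 53.8 73.8] x [-12.2  11.7  14.5]
-48 2019 y [35.8 56.  74.1] x [-12.4   5.3  14.4]
-52 1529 y [12.5 62.4 73.6] x [-12.2   1.6  17.4]
-56 1239 y [10.  60.4 72.6] x [-12.5  11.3  18.1]
-60 1592 y [10. 39. 72.] x [-10.   11.9  18.3]
-64 1816 y [10.1 36.1 71.7] x [-4.2 11.8 18.5]
-68 1799 y [10.  32.5 71.2] x [ 0.3 12.5 18.8]
```

View pics/w0z.png

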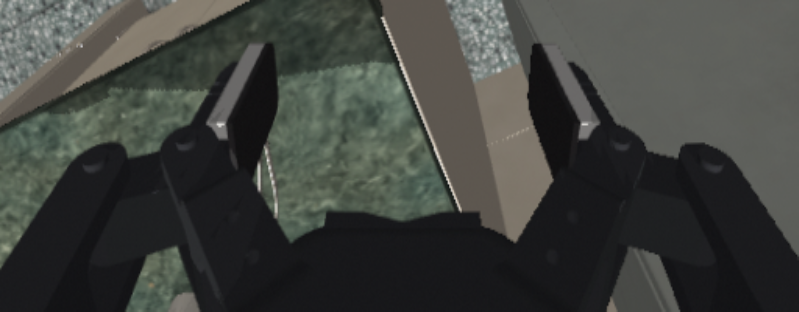

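Fully open, the linkage flares to ±75 mm from 44 mm above the tip, so the finger-back idea would hit the latch. In the tool's x the closed gripper is slim (±12 to ±18 mm). I will press with the closed fingertips and the hand leaning back, and first try how far the wrist can tilt.

```bash
python3 -m jog '[[-10,0,5,0,-0.06,0,0],[-20,0,15,0,-0.12,0,0],[-30,0,25,0,-0.18,0,0],[-40,0,35,0,-0.24,0,0],[-50,0,42,0,-0.3,0,0],[-60,0,48,0,-0.35,0,0],[-70,0,52,0,-0.4,0,0],[-80,0,56,0,-0.42,0,0],[-80,0,56,0,-0.42,0,0],[-80,0,56,0,-0.42,0,0]]';python3 - <<'E'
from h import *
s=st();print(np.round(s["joint_positions"],3));print(R.from_rotvec(s["tool_rot"]).as_matrix().round(3))
E
```

```text
time_s: 17.5
ee_pos: [0.5169, 0.0363, 0.1564]
tool_rot: [0.05, 2.721, -0.01]
force: [-0.1, 0.6, -0.7]
finger_gap: -0.001
17.5 [516.9  36.3 156.4] [-0.05  0.56 -0.71] [ 0.002  0.426 -0.009] -0.001
[-0.489  0.17   0.284  2.293  0.2    0.284  1.134]
[[-0.913  0.037  0.407]
 [ 0.034  0.999 -0.015]
 [-0.408  0.    -0.913]]
```

```bash
python3 - <<'E'
from h import *
z=np.load("wrist0.npz");p,d=z["p"],z["d"];c=calibration("wrist");c["pose"]=z["pose"];X=cloud("wrist",p,d,c)
Rm=R.from_rotvec([-0.631,-3.077,0.002]);T=(X-np.array([.246,.574,.2475]))@Rm.as_matrix()*1000
T[d<=0]=999
for zz in range(-40,-120,-5):
    m=(abs(T[...,2]-zz)<2.5)&(abs(T[...,1])<120)&(abs(T[...,0])<80)
    if m.sum()>5:
        Q=T[m];i=Q[:,0]>np.percentile(Q[:,0],90);print(zz,m.sum(),"xmax",Q[:,0].max().round(1),"at y",Q[i][:,1].min().round(),Q[i][:,1].max().round(), "central xmax", (Q[abs(Q[:,1])<30][:,0].max().round(1) if (abs(Q[:,1])<30).any() else None))
z=np.load("wrist17.npz");p,d=z["p"],z["d"];c["pose"]=z["pose"];X=cloud("wrist",p,d,c)
Rm=R.from_rotvec([-0.057,-3.141,-.002]);T=(X-np.array([.435,.0393,.2129]))@Rm.as_matrix()*1000;T[d<=0]=999
print("closed")
for zz in range(20,-120,-5):
    m=(abs(T[...,2]-zz)<2.5)&(abs(T[...,1])<90)&(abs(T[...,0])<60)
    if m.sum()>5:
        Q=T[m];print(zz,m.sum(),"x",Q[:,0].min().round(1),Q[:,0].max().round(1),"y",Q[:,1].min().round(),Q[:,1].max().round())
E
```

```text
-40 1084 xmax 14.5 at y -52.0 53.0 central xmax None
-45 2713 xmax 14.5 at y -72.0 73.0 central xmax None
-50 4932 xmax 17.0 at y -73.0 74.0 central xmax None
-55 3279 xmax 18.2 at y -37.0 39.0 central xmax 18.1
-60 4891 xmax 18.3 at y -40.0 42.0 central xmax 18.2
-65 5671 xmax 18.8 at y -38.0 39.0 central xmax 18.8
-70 5446 xmax 18.6 at y -33.0 36.0 central xmax 18.6
-75 3064 xmax 21.1 at y -18.0 20.0 central xmax 21.1
-80 890 xmax 21.6 at y -19.0 21.0 central xmax 21.6
closed
15 33 x 9.8 11.0 y -6.0 7.0
10 183 x 5.9 11.4 y -12.0 13.0
5 242 x 6.0 11.4 y -13.0 14.0
0 264 x 5.7 11.3 y -13.0 14.0
-5 289 x 5.7 11.3 y -13.0 14.0
-10 330 x 5.5 11.5 y -13.0 14.0
-15 234 x 5.9 11.6 y -13.0 14.0
-20 520 x -11.3 12.2 y -15.0 13.0
-25 504 x -4.0 13.9 y -27.0 30.0
-30 1352 x -13.4 13.9 y -33.0 35.0
-35 2045 x -12.9 14.1 y -37.0 38.0
-40 3263 x -10.6 13.2 y -41.0 42.0
-45 1961 x -10.5 16.8 y -45.0 46.0
-50 2795 x -11.5 18.0 y -49.0 50.0
-55 4235 x -10.6 18.4 y -53.0 55.0
-60 4483 x -10.2 18.4 y -57.0 58.0
-65 4903 x -1.2 18.5 y -61.0 62.0
-70 6523 x 2.8 18.5 y -61.0 63.0
-75 2508 x 8.8 20.6 y -60.0 61.0
-80 873 x 17.3 21.3 y -18.0 19.0
```

The body looks slim (±21 mm), but I'll respect the stated 76×85 mm. The wrist runs into its q6 limit with a pure back-tilt, so I add a small side lean. I work out the orientation.

```bash
cat >> h.py <<'E'
YAW=np.radians(-2.25); RC=R.from_euler('z',YAW)
def ori(tb,ts):
    z=np.array([np.tan(tb),np.tan(ts),-1]);z/=np.linalg.norm(z)
    y=np.array([0,-z[2],z[1]]);y/=np.linalg.norm(y)
    if y[1]<0:y=-y
    x=np.cross(y,z);return RC*R.from_matrix(np.c_[x,y,z])
def rel(Rt,pos=None):
    s=observe();Rm=R.from_rotvec(s["tool_rot"])
    return (Rm.inv()*Rt).as_rotvec().round(3),(None if pos is None else (Rm.inv().apply(np.array(pos)-s["ee_pos"])*1000).round(1))
E
python3 - <<'E'
from h import *
for tb,ts in((24,6),(24,-6),(30,12),(30,-12)): print(tb,ts,rel(ori(*np.radians([tb,ts]))))
E
python3 -m jog '[[0,0,0,-0.05,0,0.01,0],[0,0,0,-0.1,0,0.03,0],[0,0,0,-0.1,0,0.03,0]]'
python3 - <<'E'
from h import *
s=st();print(np.round(s["joint_positions"],3));print(R.from_rotvec(s["tool_rot"]).as_matrix().round(3))
E
```

```text
24 6 (array([-0.094,  0.003,  0.044]), None)
24 -6 (array([ 0.097,  0.003, -0.041]), None)
30 12 (array([-0.186, -0.094,  0.096]), None)
30 -12 (array([ 0.188, -0.094, -0.092]), None)
time_s: 17.88
ee_pos: [0.5171, 0.0343, 0.1567]
tool_rot: [0.069, 2.716, 0.134]
force: [-0.1, -0.7, -0.2]
finger_gap: 0.003
17.88 [517.1  34.3 156.7] [-0.1  -0.69 -0.18] [-0.12   0.435  0.003] 0.003
[-0.196  0.169  0.057  2.289 -0.137  0.255  1.504]
[[-0.911  0.028  0.411]
 [ 0.068  0.994  0.084]
 [-0.406  0.104 -0.908]]
```

Negative lean drives q5 into its roomier range. I go to (30°, −12°).

```bash
python3 - <<'E'
from h import *
for f in(6,12): print(rel(ori(*np.radians([27 if f==6 else 30,-f])),[.505,.0365,.150]))
E
```

```text
(array([ 0.194, -0.048, -0.08 ]), array([13.9,  1.2,  1.4]))
(array([ 0.285, -0.092, -0.132]), array([13.9,  1.2,  1.4]))
```

```bash
python3 -m jog '[[2,0,0,0.04,-0.01,-0.02,0],[4,0,0,0.08,-0.02,-0.03,0],[6,0,0,0.12,-0.03,-0.05,0],[8,1,0,0.16,-0.04,-0.07,0],[10,1,0,0.2,-0.05,-0.085,0],[12,1,1,0.24,-0.075,-0.11,0],[14,1,1,0.285,-0.092,-0.132,0],[14,1,1,0.285,-0.092,-0.132,0],[14,1,1,0.285,-0.092,-0.132,0]]'
python3 - <<'E'
from h import *
s=st();print(np.round(s["joint_positions"],3));print(R.from_rotvec(s["tool_rot"]).as_matrix().round(3))
print(rel(ori(*np.radians([30,-12])),[.505,.0365,.150]))
E
```

```text
time_s: 19.0
ee_pos: [0.505, 0.037, 0.1506]
tool_rot: [-0.023, 2.618, -0.287]
force: [-0.8, 0.0, 0.9]
finger_gap: 0.002
19.0 [505.   37.  150.6] [-0.78  0.04  0.94] [0.212 0.487 0.001] 0.002
[-1.112  0.232  0.792  2.391  0.877  0.267  0.403]
[[-0.874  0.037  0.485]
 [-0.069  0.978 -0.199]
 [-0.481 -0.207 -0.852]]
(array([0.002, 0.001, 0.001]), array([ 0.4, -0.4,  0.6]))
```

```bash
cat > lev.py <<'E'
from h import *
P=np.array([.5755,.098])
def tcp(a,s,pen=0):
    e=P+.001*(s*np.array([-np.sin(a),-np.cos(a)])+(2-pen)*np.array([-np.cos(a),np.sin(a)]))
    y=.034-(e[0]-.576)*.0393+.0026
    return np.array([e[0]-.0174,y,e[1]+.0083])
def rows(L):
    s=observe();Rm=R.from_rotvec(s["tool_rot"])
    for t in L: print((Rm.inv().apply(np.array(t)-s["ee_pos"])*1000).round(1).tolist(),np.round(t,4))
E
python3 - <<'E'
from lev import *
a=tcp(1.3,42);rows([a+[0,0,.03],a+[0,0,.012],a+[0,0,.004]])
print(rel(ori(*np.radians([30,-12]))))
E
```

```text
[0.7, 6.5, 25.7] [0.5171 0.0382 0.127 ]
[9.4, 10.3, 41.0] [0.5171 0.0382 0.109 ]
[13.3, 11.9, 47.8] [0.5171 0.0382 0.101 ]
(array([0.002, 0.001, 0.001]), None)
```

```bash
python3 -m jog '[[0,2,9,0,0,0,0],[0,4,18,0,0,0,0],[0.7,6.5,26,0,0,0,0],[4,8,33,0,0,0,0],[9.4,10.3,41,0,0,0,0],[9.4,10.3,41,0,0,0,0],[9.4,10.3,41,0,0,0,0]]'
python3 - <<'E'
from lev import *
s=st();print(np.round(s["joint_positions"],3))
for n in("scene","wrist"):
    p,d=read_camera(n)
    if n=="scene":cv2.imwrite("pics/s20.png",cv2.resize(p[130:260,150:290],None,fx=5,fy=4.5,interpolation=cv2.INTER_CUBIC)[:,:,::-1])
    else: cv2.imwrite("pics/w20.png",p[:,:,::-1])
E
```

```text
time_s: 19.88
ee_pos: [0.5172, 0.038, 0.1089]
tool_rot: [-0.022, 2.619, -0.287]
force: [0.2, -0.2, 0.8]
finger_gap: 0.0
19.88 [517.2  38.  108.9] [ 0.2  -0.22  0.77] [ 0.194  0.496 -0.003] 0.0
[-1.037  0.379  0.754  2.396  1.149  0.126  0.091]
```

View pics/s20.png

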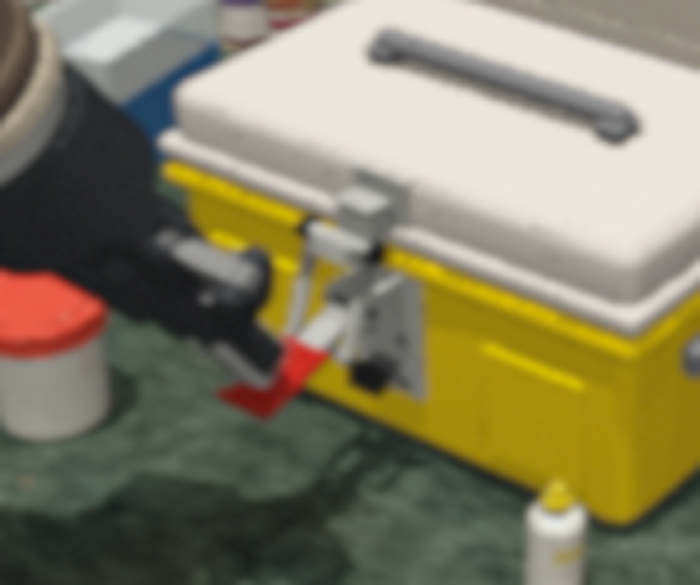

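View pics/w20.png

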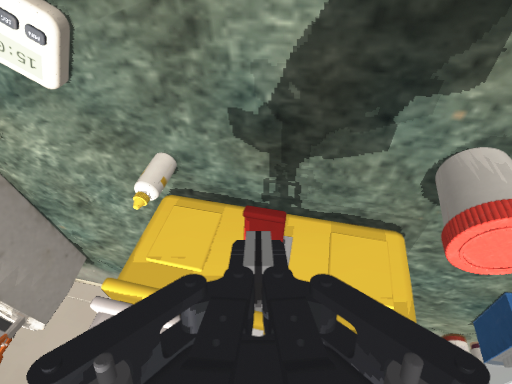

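The fingertips hover over the lever, around scene zoom (265,370), but q6 is at its limit. I rise a little and lean more to the side.

```bash
cat > lev.py <<'E'
from h import *
P=np.array([.5755,.098]); RT=ori(*np.radians([28,-26]))
M=RT.as_matrix(); OFF=.016*M[:,2]-.011*M[:,0]
def tcp(a,s,pen=0):
    e=P+.001*(s*np.array([-np.sin(a),-np.cos(a)])+(2-pen)*np.array([-np.cos(a),np.sin(a)]))
    y=.034-(e[0]-.576)*.0393
    return np.array([e[0],y,e[1]])-OFF
def rows(L):
    s=observe();Rm=R.from_rotvec(s["tool_rot"])
    for t in L: print((Rm.inv().apply(np.array(t)-s["ee_pos"])*1000).round(1).tolist(),np.round(t,4))
E
python3 - <<'E'
from lev import *
print(M.round(3),OFF.round(4));print(rel(RT))
a=tcp(1.3,42);rows([a+[0,0,.03],a+[0,0,.02]])
E
```

```text
[[-0.909  0.035  0.415]
 [-0.153  0.898 -0.412]
 [-0.388 -0.438 -0.811]] [ 0.0166 -0.0049 -0.0087]
(array([ 0.219,  0.069, -0.112]), None)
[-9.4, -1.5, -15.7] [0.5179 0.0405 0.1274]
[-4.6, 0.5, -7.2] [0.5179 0.0405 0.1174]
```

```bash
python3 -m jog '[[-3,0,-5,0,0,0,0],[-6,-1,-10,0.03,0.01,-0.02,0],[-9,-1.5,-15,0.07,0.02,-0.035,0],[-9.4,-1.5,-15.7,0.11,0.035,-0.055,0],[-9.4,-1.5,-15.7,0.15,0.047,-0.075,0],[-9.4,-1.5,-15.7,0.19,0.06,-0.095,0],[-9.4,-1.5,-15.7,0.219,0.069,-0.112,0],[-9.4,-1.5,-15.7,0.219,0.069,-0.112,0],[-9.4,-1.5,-15.7,0.219,0.069,-0.112,0]]'
python3 - <<'E'
from lev import *
s=st();print(np.round(s["joint_positions"],3));print(rel(RT))
# clearance of body box (closed; final pose) in carrier-ish coords
T=tcp(0,52);g=np.array([[x,y,z] for x in(-.038,-.02,0,.02,.038) for y in np.linspace(-.0425,.0425,9) for z in(-.056,-.07,-.09,-.12,-.16)])
g2=np.array([[x,y,z] for x in(-.0425,0,.0425) for y in np.linspace(-.038,.038,9) for z in(-.056,-.07,-.09,-.12,-.16)])
for G in(g,g2):
    W=T+G@M.T; C=RC.inv().apply(W-[.576,.034,0])  # x rel to pivot plane,y rel latch
    k=np.argsort(-C[:,0])[:6];print((C[k]*1000).round())
    n=C[abs(C[:,1])<.025];k=np.argsort(-n[:,0])[:4];print("near",(n[k]*1000).round())
E
```

```text
time_s: 21.1
ee_pos: [0.5177, 0.0403, 0.1274]
tool_rot: [-0.085, 2.643, -0.621]
force: [-1.0, 0.8, -0.8]
finger_gap: 0.001
21.1 [517.7  40.3 127.4] [-0.97  0.75 -0.76] [ 0.395  0.445 -0.041] 0.001
[-0.998  0.388  0.54   2.278  0.906  0.519  0.327]
(array([ 0.   , -0.   , -0.001]), None)
[[ -9.  14. 124.]
 [ -9.  -5. 133.]
 [ -9.  62. 101.]
 [ -9.  43. 110.]
 [ -9.  24. 120.]
 [ -9.   5. 129.]]
near [[ -9.  14. 124.]
 [ -9.  -5. 133.]
 [ -9.  24. 120.]
 [ -9.   5. 129.]]
[[ -5.  43. 112.]
 [ -5.  17. 125.]
 [ -5.  60. 104.]
 [ -5.  34. 117.]
 [ -5.   9. 129.]
 [ -5.  52. 108.]]
near [[ -5.  17. 125.]
 [ -5.   9. 129.]
 [ -5.   0. 133.]
 [-11.   6. 145.]]
```

```bash
sed -i 's/\[28,-26\]/[36,-26]/' lev.py; python3 - <<'E'
from lev import *
print(rel(RT),OFF.round(4))
T=tcp(0,52)
for hx,hy in((.038,.0425),(.0425,.038)):
    G=np.array([[x,y,z] for x in(-hx,) for y in np.linspace(-hy,hy,9) for z in(-.056,-.07,-.09,-.12,-.16)])
    C=RC.inv().apply(T+G@M.T-[.576,.034,0]);k=np.argsort(-C[:,0])[:2];print((C[k]*1000).round())
# lowest pt of camera region
print((T+np.array([.1,0,-.12])@M.T).round(3),(T+np.array([.06,.03,-.06])@M.T).round(3))
a=tcp(1.3,42);rows([a+[0,0,.03],a+[0,0,.012],a+[0,0,.004]])
E
```

```text
(array([-0.   , -0.133, -0.001]), None) [ 0.0178 -0.0039 -0.0066]
[[-19.  52. 104.]
 [-19.  33. 113.]]
[[-15.  51. 107.]
 [-15.  25. 120.]]
[0.407 0.064 0.094] [0.474 0.076 0.055]
[1.8, 0.2, 1.6] [0.5167 0.0396 0.1253]
[8.8, 8.1, 16.2] [0.5167 0.0396 0.1073]
[11.9, 11.6, 22.7] [0.5167 0.0396 0.0993]
```

```bash
python3 -m jog '[[1,0,1,0,-0.05,0,0],[1.8,0.2,1.6,0,-0.1,0,0],[1.8,0.2,1.6,0,-0.133,0,0],[4,3,6,0,-0.133,0,0],[6.5,5.5,11,0,-0.133,0,0],[8.8,8,16,0,-0.133,0,0],[8.8,8,16,0,-0.133,0,0]]'
python3 - <<'E'
from lev import *
s=st();print(np.round(s["joint_positions"],3),rel(RT))
print("F0",s["force"])
a=tcp(1.3,42);rows([a+[0,0,.006],a,tcp(1.2,42),tcp(1.1,43),tcp(1.0,43)])
E
```

```text
time_s: 21.98
ee_pos: [0.5167, 0.0394, 0.1071]
tool_rot: [-0.122, 2.516, -0.595]
force: [-0.4, 1.1, 0.6]
finger_gap: 0.002
21.98 [516.7  39.4 107.1] [-0.39  1.07  0.61] [ 0.364  0.558 -0.031] 0.002
[-1.156  0.487  0.702  2.394  1.381  0.358 -0.208] (array([-0.001, -0.001, -0.001]), None)
F0 [-0.38599684  1.07495631  0.61147192]
[2.8, 2.7, 4.3] [0.5167 0.0396 0.1013]
[5.7, 5.4, 8.8] [0.5167 0.0396 0.0953]
[6.8, 7.1, 12.5] [0.5178 0.0395 0.0913]
[8.4, 9.1, 16.1] [0.5185 0.0395 0.0869]
[8.6, 10.7, 20.1] [0.5204 0.0394 0.0831]
```

```bash
python3 -m jog '[[1.5,1.4,2,0,0,0,0],[2.8,2.7,4.3,0,0,0,0],[4.2,4,6.5,0,0,0,0],[5.7,5.4,8.8,0,0,0,0],[6.2,6.2,10.6,0,0,0,0],[6.8,7.1,12.5,0,0,0,0],[7.6,8.1,14.3,0,0,0,0],[8.4,9.1,16.1,0,0,0,0],[8.4,9.1,16.1,0,0,0,0]]'
python3 - <<'E'
from lev import *
s=st();print(np.round(s["joint_positions"],3),rel(RT))
p,d=read_camera("scene");cv2.imwrite("pics/s22.png",cv2.resize(p[130:260,150:290],None,fx=5,fy=4.5,interpolation=cv2.INTER_CUBIC)[:,:,::-1])
rows([tcp(1.0,43),tcp(.9,44),tcp(.8,45),tcp(.7,46),tcp(.6,47),tcp(.5,49)])
E
```

```text
time_s: 23.1
ee_pos: [0.5183, 0.0395, 0.0867]
tool_rot: [-0.122, 2.516, -0.595]
force: [0.7, 0.5, -0.1]
finger_gap: 0.0
23.1 [518.3  39.5  86.7] [ 0.7   0.49 -0.1 ] [ 0.382  0.515 -0.008] 0.0
[-1.14   0.551  0.692  2.397  1.511  0.322 -0.368] (array([-0.001, -0.001, -0.   ]), None)
[-0.0, 1.6, 3.9] [0.5204 0.0394 0.0831]
[0.8, 3.4, 8.0] [0.522  0.0394 0.0789]
[1.1, 5.2, 12.2] [0.524  0.0393 0.0747]
[0.9, 7.0, 16.6] [0.5265 0.0392 0.0707]
[0.3, 8.6, 21.0] [0.5295 0.0391 0.067 ]
[-0.0, 10.6, 25.9] [0.5324 0.039  0.0626]
```

View pics/s22.png

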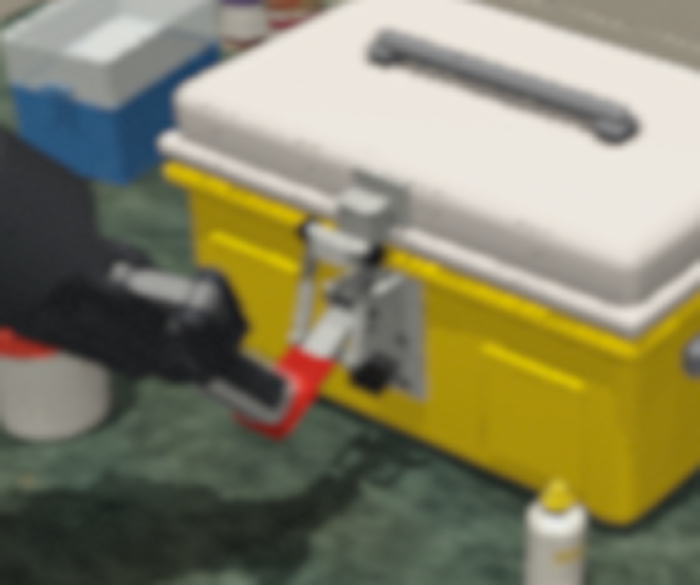

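The lever follows under the fingertips at (275,400) and the bar is still seated at (340,240). I continue pressing down and in.

```bash
python3 -m jog '[[0,0.8,2,0,0,0,0],[0,1.6,4,0,0,0,0],[0.4,2.5,6,0,0,0,0],[0.8,3.4,8,0,0,0,0],[1,4.3,10,0,0,0,0],[1.1,5.2,12,0,0,0,0],[1.1,5.2,12,0,0,0,0]]'
python3 - <<'E'
from lev import *
s=st();print(np.round(s["joint_positions"],3),rel(RT))
p,d=read_camera("scene");cv2.imwrite("pics/s23.png",cv2.resize(p[130:260,150:290],None,fx=5,fy=4.5,interpolation=cv2.INTER_CUBIC)[:,:,::-1])
rows([tcp(.7,46),tcp(.6,47),tcp(.5,49),tcp(.4,50),tcp(.3,51),tcp(.2,52),tcp(.1,52)])
E
```

```text
time_s: 24.02
ee_pos: [0.5238, 0.0392, 0.0747]
tool_rot: [-0.122, 2.517, -0.595]
force: [0.1, -0.3, 0.9]
finger_gap: -0.004
24.02 [523.8  39.2  74.7] [ 0.07 -0.26  0.87] [ 0.307  0.474 -0.066] -0.004
[-1.113  0.587  0.672  2.389  1.589  0.312 -0.456] (array([-0.   , -0.002, -0.   ]), None)
[-0.4, 1.8, 4.5] [0.5265 0.0392 0.0707]
[-1.1, 3.4, 8.9] [0.5295 0.0391 0.067 ]
[-1.4, 5.3, 13.8] [0.5324 0.039  0.0626]
[-3.1, 6.8, 18.4] [0.5364 0.0388 0.0594]
[-5.4, 8.0, 22.9] [0.5407 0.0386 0.0565]
[-8.1, 9.1, 27.3] [0.5454 0.0384 0.0541]
[-11.9, 9.5, 30.8] [0.5505 0.0382 0.0531]
```

View pics/s23.png

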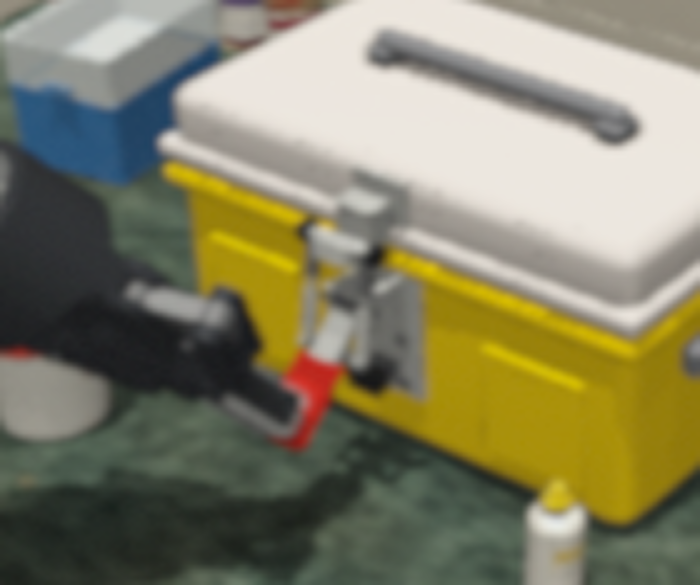

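```bash
python3 -m jog '[[-0.2,0.9,2.2,0,0,0,0],[-0.4,1.8,4.5,0,0,0,0],[-0.8,2.6,6.7,0,0,0,0],[-1.1,3.4,9,0,0,0,0],[-1.3,4.3,11.4,0,0,0,0],[-1.4,5.3,13.8,0,0,0,0],[-2.3,6,16.1,0,0,0,0],[-3.1,6.8,18.4,0,0,0,0],[-3.1,6.8,18.4,0,0,0,0]]'
python3 - <<'E'
from lev import *
s=st();print(np.round(s["joint_positions"],3),rel(RT))
p,d=read_camera("scene");cv2.imwrite("pics/s24.png",cv2.resize(p[130:260,150:290],None,fx=5,fy=4.5,interpolation=cv2.INTER_CUBIC)[:,:,::-1])
rows([tcp(.3,51),tcp(.2,52),tcp(.1,52),tcp(0,52),tcp(-.07,52)])
E
```

```text
time_s: 25.2
ee_pos: [0.5365, 0.0388, 0.0592]
tool_rot: [-0.122, 2.517, -0.595]
force: [-0.4, -0.6, 1.1]
finger_gap: -0.004
25.2 [536.5  38.8  59.2] [-0.4  -0.64  1.15] [ 0.433  0.615 -0.012] -0.004
[-1.064  0.631  0.635  2.365  1.676  0.308 -0.548] (array([-0.   , -0.002, -0.   ]), None)
[-2.3, 1.2, 4.4] [0.5407 0.0386 0.0565]
[-5.1, 2.2, 8.8] [0.5454 0.0384 0.0541]
[-8.9, 2.7, 12.4] [0.5505 0.0382 0.0531]
[-13.0, 2.9, 15.5] [0.5557 0.038  0.0526]
[-16.0, 2.9, 17.5] [0.5593 0.0379 0.0526]
```

View pics/s24.png

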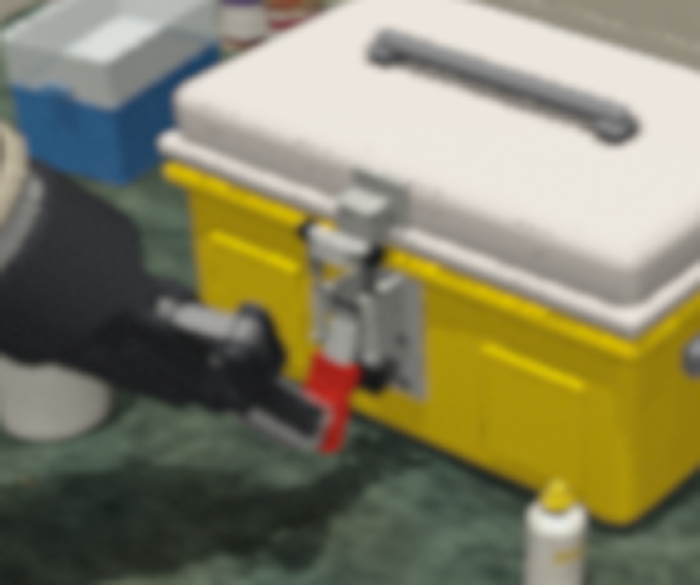

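The lever is at about 0.4 rad, with the tips on it at (330,430) and the bar still seated. I go past the dead point.

```bash
python3 -m jog '[[-1.2,0.6,2.2,0,0,0,0],[-2.3,1.2,4.4,0,0,0,0],[-3.7,1.7,6.6,0,0,0,0],[-5.1,2.2,8.8,0,0,0,0],[-7,2.5,10.6,0,0,0,0],[-8.9,2.7,12.4,0,0,0,0],[-8.9,2.7,12.4,0,0,0,0]]'
python3 - <<'E'
from lev import *
s=st();print(np.round(s["joint_positions"],3),rel(RT))
p,d=read_camera("scene");cv2.imwrite("pics/s25.png",cv2.resize(p[130:260,150:290],None,fx=5,fy=4.5,interpolation=cv2.INTER_CUBIC)[:,:,::-1])
rows([tcp(0,52),tcp(-.07,52)])
E
```

```text
time_s: 26.12
ee_pos: [0.5508, 0.0383, 0.0531]
tool_rot: [-0.122, 2.517, -0.595]
force: [-0.1, 0.1, 1.4]
finger_gap: -0.0
26.12 [550.8  38.3  53.1] [-0.1   0.1   1.35] [ 0.402  0.533 -0.037] -0.0
[-1.037  0.656  0.628  2.336  1.695  0.296 -0.558] (array([-0.   , -0.002, -0.   ]), None)
[-3.9, 0.1, 3.1] [0.5557 0.038  0.0526]
[-7.0, 0.1, 5.0] [0.5593 0.0379 0.0526]
```

View pics/s25.png

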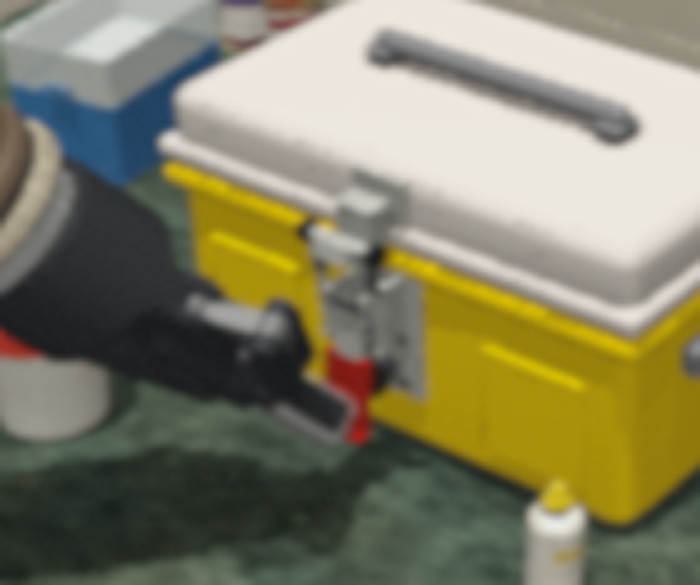

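The lever is nearly closed, with the tips at (350,420). I feel for the pad in small steps along the carrier's +x.

```bash
python3 -m jog '[[-0.9,0,0.5,0,0,0,0],[-1.7,0,1.1,0,0,0,0],[-1.7,0,1.1,0,0,0,0]]';python3 -m jog '[[-0.9,0,0.5,0,0,0,0],[-0.9,0,0.5,0,0,0,0]]';python3 -m jog '[[-0.9,0,0.5,0,0,0,0],[-0.9,0,0.5,0,0,0,0]]'
```

```text
time_s: 26.55
ee_pos: [0.5528, 0.0382, 0.0531]
tool_rot: [-0.122, 2.517, -0.595]
force: [-0.4, 0.1, -0.3]
finger_gap: 0.001
time_s: 26.8
ee_pos: [0.5539, 0.0382, 0.0532]
tool_rot: [-0.122, 2.517, -0.595]
force: [-0.2, -0.3, -0.1]
finger_gap: -0.003
time_s: 27.05
ee_pos: [0.5551, 0.0382, 0.0533]
tool_rot: [-0.122, 2.516, -0.595]
force: [0.3, 0.6, 0.5]
finger_gap: -0.0
```

```bash
python3 -m jog '[[-0.9,0,0.6,0,0,0,0],[-0.9,0,0.6,0,0,0,0]]';python3 -m jog '[[-0.9,0,0.6,0,0,0,0],[-0.9,0,0.6,0,0,0,0]]'
python3 - <<'E'
from lev import *
c=calibration("wrist");p,d=read_camera("wrist");cv2.imwrite("pics/w26.png",cv2.resize(p[180:300,190:330],None,fx=5,fy=4.8,interpolation=cv2.INTER_CUBIC)[:,:,::-1])
p,d=read_camera("scene");cv2.imwrite("pics/s26.png",cv2.resize(p[160:250,190:270],None,fx=8,fy=6.5,interpolation=cv2.INTER_CUBIC)[:,:,::-1])
E
```

```text
time_s: 27.3
ee_pos: [0.5563, 0.0382, 0.0533]
tool_rot: [-0.122, 2.516, -0.595]
force: [-0.8, -0.1, 0.1]
finger_gap: -0.002
time_s: 27.55
ee_pos: [0.5575, 0.0381, 0.0534]
tool_rot: [-0.122, 2.516, -0.595]
force: [-0.4, 0.1, -0.3]
finger_gap: -0.001
```

View pics/w26.png

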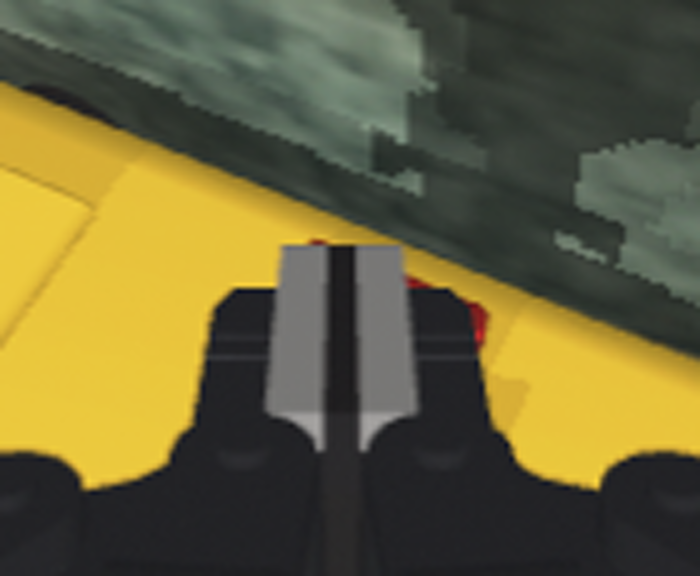

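View pics/s26.png

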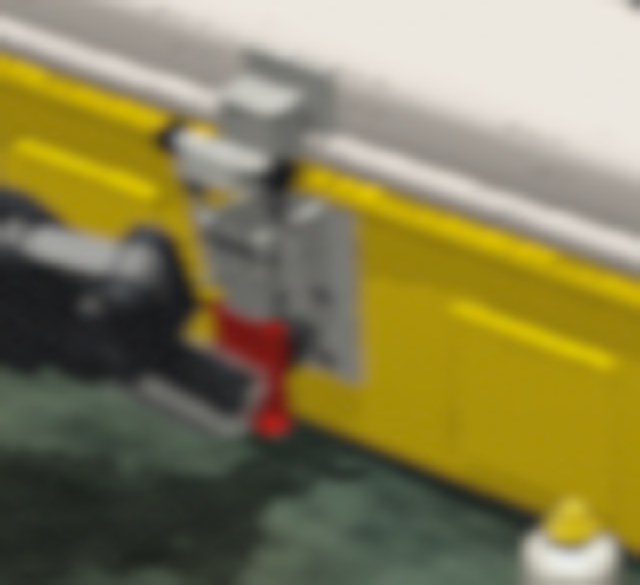

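```bash
python3 -m jog '[[-0.9,0,0.6,0,0,0,0],[-0.9,0,0.6,0,0,0,0]]';python3 -m jog '[[-0.9,0,0.6,0,0,0,0],[-0.9,0,0.6,0,0,0,0]]'
```

```text
time_s: 27.9
ee_pos: [0.5583, 0.038, 0.0533]
tool_rot: [-0.122, 2.516, -0.595]
force: [-1.2, -0.2, -0.2]
finger_gap: -0.003
time_s: 28.15
ee_pos: [0.5585, 0.0379, 0.0529]
tool_rot: [-0.122, 2.518, -0.595]
force: [-6.5, 1.5, 4.1]
finger_gap: 0.002
```

```bash
python3 -m jog '[[-0.9,0,0.6,0,0,0,0],[-0.9,0,0.6,0,0,0,0]]'
```

```text
time_s: 28.4
ee_pos: [0.5586, 0.0377, 0.0524]
tool_rot: [-0.123, 2.519, -0.595]
force: [-7.6, 1.7, 4.2]
finger_gap: 0.002
```

```bash
python3 -m jog '[[-0.7,0,0.4,0,0,0,0],[-1.1,0,0.6,0,0,0,0],[-1.4,0,0.8,0,0,0,0],[-1.4,0,0.8,0,0,0,0]]'
```

```text
time_s: 28.9
ee_pos: [0.5587, 0.0376, 0.052]
tool_rot: [-0.123, 2.521, -0.595]
force: [-9.8, 2.7, 5.7]
finger_gap: -0.001
```

```bash
python3 -m jog '[[-1,0,0.5,0,0,0,0],[-1.5,0,0.8,0,0,0,0],[-1.8,0,0.9,0,0,0,0],[-1.8,0,0.9,0,0,0,0],[-1.8,0,0.9,0,0,0,0]]'
```

```text
time_s: 29.52
ee_pos: [0.5588, 0.0373, 0.0514]
tool_rot: [-0.124, 2.524, -0.595]
force: [-11.8, 2.2, 8.8]
finger_gap: 0.003
```

```bash
python3 -m jog '[[-1,0,0.3,0,0,0,0],[-1.6,0,0.5,0,0,0,0],[-2,0,0.7,0,0,0,0],[-2.1,0,0.7,0,0,0,0],[-2.1,0,0.7,0,0,0,0]]'; python3 - <<'E'
from lev import *
rows([np.array(observe()["ee_pos"])+[-.02,0.001,.004],np.array(observe()["ee_pos"])+[-.12,0.005,.15]])
E
```

```text
time_s: 30.15
ee_pos: [0.5588, 0.0372, 0.051]
tool_rot: [-0.124, 2.527, -0.596]
force: [-12.3, 3.5, 7.3]
finger_gap: 0.0
[14.9, -1.5, -13.9] [0.5388 0.0382 0.055 ]
[29.1, -65.1, -178.5] [0.4388 0.0422 0.201 ]
```

Fx is 12.3 N at the press point, which puts about 15 N on the pad. I withdraw straight out from the face, then back and up.

```bash
python3 -m jog '[[4,0,-3,0,0,0,0],[9,-1,-8,0,0,0,0],[15,-1.5,-14,0,0,0,0],[22,-5,-30,0,0,0,0],[26,-15,-55,0,0,0,0],[28,-30,-90,0,0,0,0],[29,-48,-130,0,0,0,0],[29,-65,-178,0,0,0,0],[29,-65,-178,0,0,0,0]]'
python3 - <<'E'
from lev import *
s=st();print(np.round(s["joint_positions"],3))
for n in("scene","top"):
    p,d=read_camera(n);X=cloud(n,p,d);np.savez(n+"30.npz",p=p,d=d)
    if n=="scene":cv2.imwrite("pics/s30.png",cv2.resize(p[130:260,150:290],None,fx=5,fy=4.5,interpolation=cv2.INTER_CUBIC)[:,:,::-1])
    else:
        cv2.imwrite("pics/t30.png",p[:,:,::-1]);cv2.imwrite("pics/t30z.png",cv2.resize(p[190:270,190:310],None,fx=6,fy=6,interpolation=cv2.INTER_CUBIC)[:,:,::-1])
E
```

```text
time_s: 31.28
ee_pos: [0.4384, 0.0433, 0.2025]
tool_rot: [-0.121, 2.529, -0.581]
force: [1.1, 0.0, -1.0]
finger_gap: -0.001
31.27 [438.4  43.3 202.5] [ 1.07  0.04 -1.05] [ 0.467  0.59  -0.013] -0.001
[-1.419  0.049  0.736  2.458  1.055  0.76   0.142]
```

View pics/s30.png

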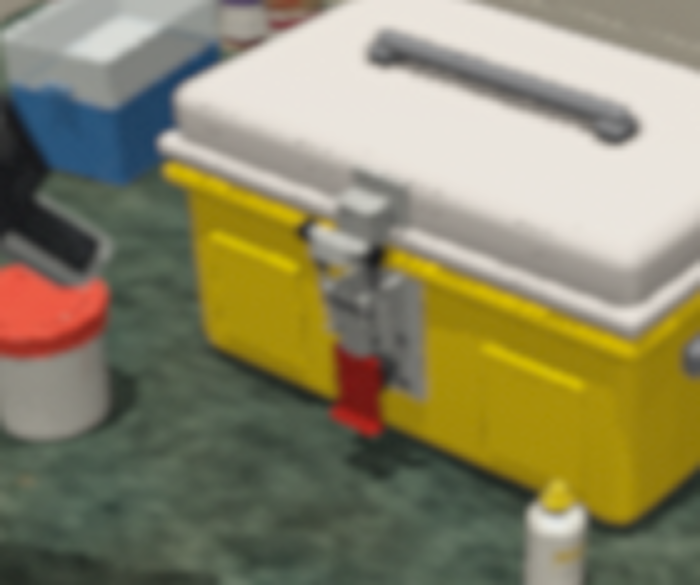

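View pics/t30.png

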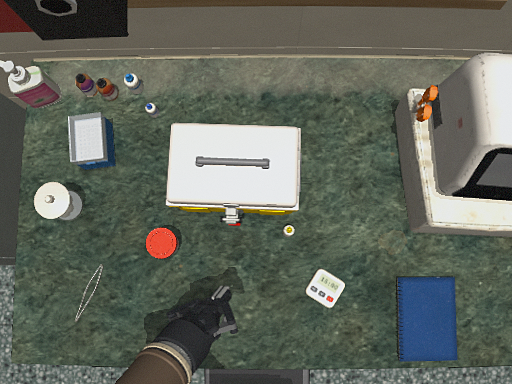

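View pics/t30z.png

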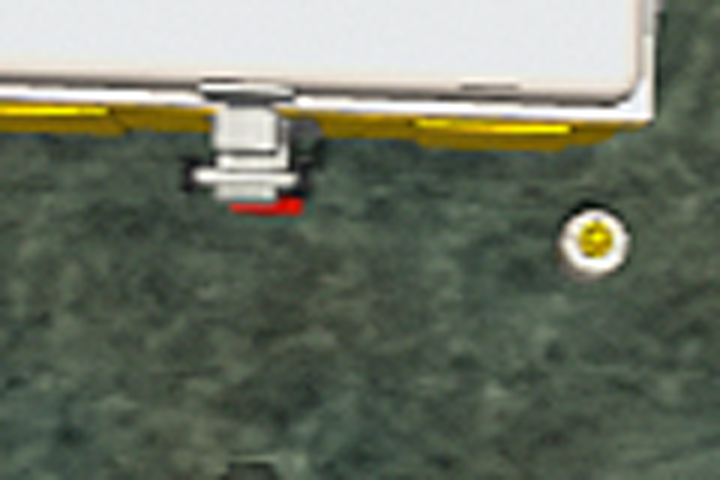

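The scene shows the lever closed, hanging straight down at (357,390), and the bar in the keeper at (340,245). The cup (161,242), dropper (289,230) and timer (325,288) are at their first positions. One numeric check before handing in.

```bash
python3 - <<'E'
from lev import *
from cell import job
a=np.load("top0.npz");b=np.load("top30.npz")
Xa=cloud("top",a["p"],a["d"]);Xb=cloud("top",b["p"],b["d"])
print("lid front z before/after",Xa[196:201,180:290,2].mean().round(4),Xb[196:201,180:290,2].mean().round(4),"back",Xa[130:140,180:290,2].mean().round(4),Xb[130:140,180:290,2].mean().round(4))
for nm,(u,v) in dict(cup=(161,242),drop=(289,230),timer=(325,288)).items():
    s=np.s_[v-30:v+31,u-30:u+31]; print(nm,"mean pixel diff",np.abs(a["p"][s].astype(int)-b["p"][s]).mean().round(2), cv2.phaseCorrelate(*[cv2.cvtColor(q["p"][s],cv2.COLOR_RGB2GRAY).astype(np.float32) for q in(a,b)])[0])
c=np.load("scene30.npz");X=cloud("scene",c["p"],c["d"]);h=cv2.cvtColor(c["p"],cv2.COLOR_RGB2HSV)
m=((h[...,0]<8)|(h[...,0]>172))&(h[...,1]>150)&(abs(X[...,1]-.035)<.03)&(abs(X[...,0]-.57)<.04)
print("lever",np.percentile(X[m],[5,50,95],axis=0).round(3).tolist());st()
job.finish_job()
E
```

```text
lid front z before/after 0.159 0.1617 back 0.1582 0.1629
cup mean pixel diff 2.76 (-0.0020805209702459138, -0.0019411085781229076)
drop mean pixel diff 3.14 (-0.008372814040122023, 0.03371847140713413)
timer mean pixel diff 2.35 (-0.03403078487732358, 0.0199947955766433)
lever [[0.569, 0.022, 0.033], [0.573, 0.031, 0.049], [0.576, 0.042, 0.069]]
31.38 [439.1  43.  200.7] [-0.95  0.37  0.49] [0.406 0.533 0.003] 0.004
the job is handed in; nothing more can be done
```

The latch is closed and the job is handed in at 31.4 s of the 72 s allowed. The arm was clear of everything at the end.

**Hook bar:** I seated it on the keeper's floor and let go. The highest force I read on it was about 8 N, when it touched the floor. On the first try the bar slid forward in the pads, so I carried it back, let go and gripped it again. On the second carry it also slid in the pads and rubbed the back plate before it was seated.

**Lever:** I pressed it past the dead point with the closed fingertips, then home on the pad. The last readings at the press point were 11.8 and 12.3 N, which is about 15 N on the pad by your ratio; I had no direct measure of the pad force.

**Last checks:**
- **Lever:** it hangs straight down, with its outer face at x ≈ 0.573 m over its whole height.
- **Bar:** it lies in the keeper in both the scene and top views.
- **Cup, dropper and timer:** all three shifted by less than 0.05 pixel in the top view.
- **Lid closure, not confirmed:** the lid's depth readings are too noisy to show the 1 mm. The front read 159.0 mm before and 161.7 mm after, and the back 158.2 and 162.9 mm. Relative to the back, the front dropped about 2 mm, so only the closed lever and seated bar show that the lid is tight.
- **Wrist joint (q6):** it read 0.126 rad for a moment while I was choosing the pressing pose, against a listed limit of 0.13. I leaned the hand differently to move away from it.

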